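# Pack a plaster mould tight in its casting frame

### The job

Lift the batten off the casting frame, lay it on the bench clear of the frame, and pack the gap between the mould and the frame's packing board with the wooden packer that fills it: the thickest one that goes in, which you will have to find by trying. Leave that packer standing in the gap, right down on the bench, square to the board and about midway along it; the other packers must end standing upright on the bench clear of the frame, with the moulds and everything else left where they are.

Things in the scene. Friction and masses are not known exactly. Their poses are not given: they have to be found in the camera images.
- frame: Casting frame fixed to the bench: two upright plywood end boards (22 mm thick, 150 wide, 75 high) facing each other 112 mm apart, tied by two rods. No floor: things inside stand on the bench. Origin on the bench midway between the boards. x runs level from the heel board (inner face at x = -56 mm) to the packing board (inner face at x = +56 mm); y along the boards, z up.
- tie_rod (a point): Middle of one of the two 8 mm threaded tie rods: they run along the frame's x, 42 mm above the bench, 63 mm either side of the frame's middle line. Wing nuts and rod ends stand 22 mm out beyond the boards; a cleat 16 mm square runs along each board's outer foot.
- packing_face (a point): Middle of the top edge of the packing board's inner face, 75 mm above the bench. The remaining gap lies on the -x side of it, between this face and the mould; it is some 20 to 32 mm wide, how wide is not known. Axes as frame.
- batten: Wooden rolling batten 210 x 20 x 18 mm, at the start lying flat across the top of the frame and the mould, over the gap. Origin at the middle of its underside, x along its length, z up.
- packer_20: Softwood packer (spacer block) standing on end: 20 mm thick (x), 60 mm wide (y), 120 mm high (z), foot edges rounded 3 mm. Origin at the centre of its foot. The right packer has about 1.5 mm to spare in the gap; the next thicker one does not go in, the next thinner one goes in but rattles with about 5.5 mm to spare.
- packer_24: Softwood packer (spacer block) standing on end: 24 mm thick (x), 60 mm wide (y), 120 mm high (z), foot edges rounded 3 mm. Origin at the centre of its foot. The right packer has about 1.5 mm to spare in the gap; the next thicker one does not go in, the next thinner one goes in but rattles with about 5.5 mm to spare.
- packer_28: Softwood packer (spacer block) standing on end: 28 mm thick (x), 60 mm wide (y), 120 mm high (z), foot edges rounded 3 mm. Origin at the centre of its foot. The right packer has about 1.5 mm to spare in the gap; the next thicker one does not go in, the next thinner one goes in but rattles with about 5.5 mm to spare.
- packer_32: Softwood packer (spacer block) standing on end: 32 mm thick (x), 60 mm wide (y), 120 mm high (z), foot edges rounded 3 mm. Origin at the centre of its foot. The right packer has about 1.5 mm to spare in the gap; the next thicker one does not go in, the next thinner one goes in but rattles with about 5.5 mm to spare.
- mould_a: One of three two-part plaster moulds, alike but for thickness (80 to 92 mm, unmarked): 106 mm wide, 75 high, 1 kg, loose. One, not always the same, stands in the frame, back hard against the heel board; the others stand beyond the frame. Origin at the foot of its back face, midway along; x points from the back through the thickness, z up. Not to be moved.
- mould_b: One of three two-part plaster moulds, alike but for thickness (80 to 92 mm, unmarked): 106 mm wide, 75 high, 1 kg, loose. One, not always the same, stands in the frame, back hard against the heel board; the others stand beyond the frame. Origin at the foot of its back face, midway along; x points from the back through the thickness, z up. Not to be moved.
- mould_c: One of three two-part plaster moulds, alike but for thickness (80 to 92 mm, unmarked): 106 mm wide, 75 high, 1 kg, loose. One, not always the same, stands in the frame, back hard against the heel board; the others stand beyond the frame. Origin at the foot of its back face, midway along; x points from the back through the thickness, z up. Not to be moved.
- tool_pot: Bystander. White pot of wooden modelling tools, 66 mm across, pot 80 mm and tools 140 mm high; origin under its centre.
- soap_jar: Bystander. Amber glass jar with a steel lid, 60 mm across, 70 mm high; origin under its centre.
- slip_jug: Bystander. White jug, 90 mm across plus a handle on its +y side, 110 mm high; origin under its centre.
- mallet: Bystander. Rubber mallet lying flat: handle from 130 mm behind to 60 mm ahead of the origin along x, head (85 mm along y, 52 mm thick) round x = +96 mm, 52 mm high.
- scraper: Bystander. Steel scraper with a wooden back, 100 x 64 mm, 14 mm high, lying flat; origin under its middle.
- g_clamp: Bystander. Small grey G-clamp lying flat, about 55 x 120 mm, 15 mm high; origin under the middle of its back.
Things that resemble listed ones, but are neither listed nor needed, are in the scene too. Of the things that look like the batten, the largest one is meant.

How it is judged:
At the end, for the whole second after the job is handed in: Thickest packer that fits stands in the gap: foot within 4 mm of the bench, upright, square (0.06, 0.12 rad), within 20 mm of midway; mould still at the heel board; other packers upright and batten flat on the bench, over 80 mm from the frame's centre; at rest (((x of mould_a in the frame of frame between -0.06 and -0.05 m and y of mould_a in the frame of frame between -0.012 and 0.012 m and x of packer_20 in the frame of frame between 0.03 and 0.056 m and y of packer_20 in the frame of frame between -0.02 and 0.02 m and angle between the x axis of packer_20 and the x axis of frame, either way round below 0.12 rad and height (world z) of each of packer_20, packer_24, packer_28, packer_32 below 0.004 m and angle between each of packer_20, packer_24, packer_28, packer_32's own z axis and vertical below 0.06 rad and linear speed of each of packer_20, packer_24, packer_28, packer_32 below 0.02 m/s and horizontal distance between each of packer_24, packer_28, packer_32 and frame above 0.08 m) or (x of mould_b in the frame of frame between -0.06 and -0.05 m and y of mould_b in the frame of frame between -0.012 and 0.012 m and x of packer_24 in the frame of frame between 0.03 and 0.056 m and y of packer_24 in the frame of frame between -0.02 and 0.02 m and angle between the x axis of packer_24 and the x axis of frame, either way round below 0.12 rad and height (world z) of each of packer_24, packer_20, packer_28, packer_32 below 0.004 m and angle between each of packer_24, packer_20, packer_28, packer_32's own z axis and vertical below 0.06 rad and linear speed of each of packer_24, packer_20, packer_28, packer_32 below 0.02 m/s and horizontal distance between each of packer_20, packer_28, packer_32 and frame above 0.08 m) or (x of mould_c in the frame of frame between -0.06 and -0.05 m and y of mould_c in the frame of frame between -0.012 and 0.012 m and x of packer_28 in the frame of frame between 0.03 and 0.056 m and y of packer_28 in the frame of frame between -0.02 and 0.02 m and angle between the x axis of packer_28 and the x axis of frame, either way round below 0.12 rad and height (world z) of each of packer_28, packer_20, packer_24, packer_32 below 0.004 m and angle between each of packer_28, packer_20, packer_24, packer_32's own z axis and vertical below 0.06 rad and linear speed of each of packer_28, packer_20, packer_24, packer_32 below 0.02 m/s and horizontal distance between each of packer_20, packer_24, packer_32 and frame above 0.08 m)) and height (world z) of batten below 0.022 m and horizontal distance between batten and frame above 0.08 m and linear speed of batten below 0.02 m/s); the robot touches nothing.
It fails at once if a plaster mould is shifted more than 10 mm or tipped (distance of any of mould_a, mould_b, mould_c from where it was at the start of the episode above 0.01 m or angle between any of mould_a, mould_b, mould_c's own z axis and vertical above 0.1 rad).
It fails at once if a bystander is moved more than 30 mm or tipped over (distance of any of tool_pot, soap_jar, slip_jug, mallet, scraper, g_clamp from where it was at the start of the episode above 0.03 m or angle between any of tool_pot, soap_jar, slip_jug, mallet, scraper, g_clamp's own z axis and vertical above 0.3 rad).
It also fails if it takes over 72 s, if anything falls off the work surface, if the arm or the gripper's body presses on something with over 40 N, if the wrist force passes 120 N, or if a joint passes its speed limit or range.

### The arm

A 7-joint arm with a two-finger parallel gripper is mounted at the origin on the work surface. World frame = base frame: x ahead of the robot, y to its left, z up, the work surface at z = 0. Lengths are in m, angles in rad, forces in N, time in s.
With the tool pointing down it reaches from about 0.425 to 0.875 m from the base axis. Payload 4.7 kg.
Tool frame: the origin (TCP) lies at the very end of the fingers, on their centre line; the grasp point (between the pads) lies pinch_z behind it (pinch_z is the distance from the TCP to the grasp point, in m); x points along the fingers, y is the direction in which the jaws open and shut, and the axes are right-handed (so a half turn about x gives the same grasp; the last joint's range is limited). The gripper opens to 87 mm and grips with 3 to 60 N. Pads are 19 mm wide; open, the fingers measure 117 mm over their backs; the gripper's body (75 mm by 190 mm) begins 51 mm behind the grasp point.
Start: joints at [1.181, 0.321, -0.07, 1.45, 0.023, 1.371, -0.057], TCP at [0.255, -0.598, 0.183] pointing down, gripper open.
Joint ranges: [-2.86, 2.86], [-0.3, 2.09], [-1.38, 1.24], [0.06, 2.45], [-1.56, 4.7], [0.09, 2.05], [-2.69, 2.69]. Speed limits (rad/s): [2.57, 2.57, 3.14, 3.14, 3.14, 3.14, 3.14].

### API

Orientations are given as a rotation vector (axis times angle).
In Python, from station import * gives the robot as it stands.
- The arm moves only by the tool jog_arm, never from a script. Its argument "steps" is a list of rows, each an object with "linear": the shift along the tool's x, y, z in cm, a list of three; "roll": the turn about the tool's x in degrees; "grip": the opening, from 0 (shut) to 1 (fully open). In form: [{"linear": [tx, ty, tz], "roll": roll, "grip": grip}, ...]. A call has exactly 8 rows; each row is the pose to reach, as a shift and turn from the pose commanded when the call began, along the tool's axes at that moment; what a row does not reach only later rows make up. A row lasts 1/12 s, in which the tool goes at most 41.7 mm and 7.16 degrees, less where a joint would pass 70% of its speed; a pose out of reach is approached as far as the arm can. A call with a gripper value outside its range is refused whole. The fingers move at their own pace and stop on an object; "squeeze" is the grip in N (left out, the last holds). Time passes only in rows, so rows that repeat a pose let the fingers close, or fill a call up. It gives the time, the measured TCP pose, the force and the opening at its end, in the units of the state.
- sense(): the state, without advancing time (a new reading comes with each control period).
- read_camera(name): name is "scene" or "top" or "wrist"; returns a dict with "pixels" (480x640x3 uint8, red, green, blue), "K" (3x3 intrinsics, pixels), "cam_to_world" (4x4, takes a point from camera to world coordinates). Camera axes: x right, y down, z forward; pixel columns grow to the right and rows downward; lengths in m; the calibration is good to about 2 mm. A picture is of the moment at which its call begins. There is no depth.
- close_job(): hands the job in, once; it reports no verdict.
The state is a dict: "clock": time; "joint_positions": joint angles; "joint_velocities": joint speeds; "tau": joint torques, N m; "tool_pos": TCP position; "tcp_rot": TCP orientation; "ft_force": force on the tool from outside, world axes, zero at the start; "moment": the same for the moment, N m; "gripper_width": opening from 0.0 (shut) to 1.0 (fully open).
Only numpy, scipy, OpenCV 4.12 (cv2) and the standard library are available. Lean on these libraries where they do the work, as an engineer would, in place of code of your own. Each camera call takes 0.05 s, during which the arm holds its last target.

## Working session

There is one attempt and no reset: what is moved stays moved. The work goes in short steps, Python scripts to look and compute and a tool call to move; the robot and the scene stay as the last step left them, time stands still between calls to the robot, and variables do not carry over. Pictures are saved under pics/ and viewed, and the job is handed in when it is done.

Besides the shell and the picture viewer there is one more tool, called after "Emit:" as name([rows], argument=value, ...), one row to a line, values as JSON. jog_arm: Moves the arm, as the interface text tells. Its arguments: {"type":"object","properties":{"steps":{"type":"array","items":{"type":"object","properties":{"linear":{"type":"array","items":{"type":"number"}},"roll":{"type":"number"},"grip":{"type":"number"}}}},"squeeze":{"type":"number"}},"required":["steps"]}

```bash
ls; mkdir -p pics
python3 - <<'E'
from station import *
import cv2
s=sense();print(s)
for n in ["scene","top","wrist"]:
    c=read_camera(n);cv2.imwrite(f"pics/{n}0.png",c["pixels"][:,:,::-1]);print(n,c["K"],c["cam_to_world"])
E
```

```text
pics
{'clock': 0.0, 'joint_positions': array([ 1.18110471,  0.32183507, -0.07008028,  1.45169595,  0.02259955,
        1.37079258, -0.05688709]), 'joint_velocities': array([-4.42660986e-04,  7.54730864e-04,  5.62389841e-04, -5.09571512e-05,
        1.26183108e-03,  9.21015239e-04, -1.39528962e-03]), 'tau': array([-2.47310209e-05, -4.91294539e+01, -4.03822884e-01, -3.12527204e+01,
       -6.39894395e-02,  4.36927029e-02,  1.72765772e-04]), 'tool_pos': array([ 0.25508618, -0.59715919,  0.1818432 ]), 'tcp_rot': array([ 1.99962988,  0.41135744, -2.00062503]), 'ft_force': array([-0.39805098, -0.75158793, -0.97315756]), 'moment': array([-0.07471861,  0.0098961 ,  0.01605942]), 'gripper_width': 1.0006655505771893}
scene [[492.86968505   0.         327.44433973]
 [  0.         492.86968505 237.47839366]
 [  0.           0.           1.        ]] [[-0.03071655  0.79663263 -0.60368282  1.2002197 ]
 [ 0.99951757  0.02170357 -0.0222169   0.03215213]
 [-0.00459663 -0.60407401 -0.79691497  0.94228984]
 [ 0.          0.          0.          1.        ]]
top [[458.32115798   0.         316.35559481]
 [  0.         458.32115798 240.80775981]
 [  0.           0.           1.        ]] [[ 1.76030375e-02 -9.76380144e-01  2.15341468e-01  2.62189532e-01]
 [-9.99836178e-01 -1.80973239e-02 -3.23737230e-04  3.43335668e-02]
 [ 4.21319491e-03 -2.15300491e-01 -9.76538759e-01  1.30154489e+00]
 [ 0.00000000e+00  0.00000000e+00  0.00000000e+00  1.00000000e+00]]
wrist [[349.69884186   0.         314.46568591]
 [  0.         349.69884186 240.03282296]
 [  0.           0.           1.        ]] [[ 0.39243132 -0.87990283 -0.26789674  0.32794033]
 [-0.91977499 -0.37649434 -0.11075192 -0.56488859]
 [-0.00341068  0.28986725 -0.95706079  0.38342793]
 [ 0.          0.          0.          1.        ]]
```

View pics/scene0.png

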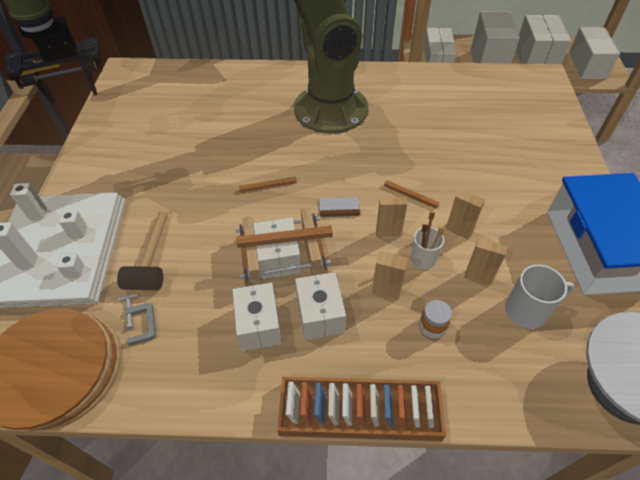

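View pics/top0.png

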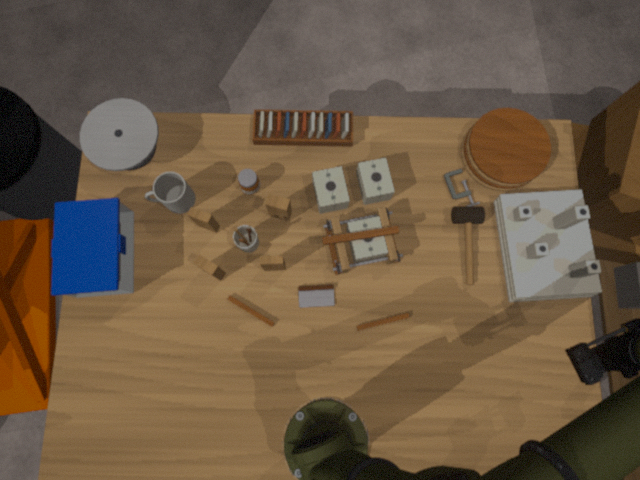

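View pics/wrist0.png

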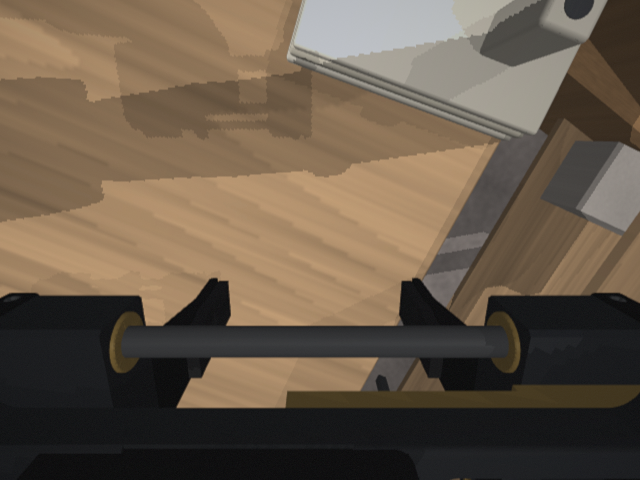

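Run:
```python
import cv2
a=cv2.imread("pics/scene0.png");b=cv2.imread("pics/top0.png")
cv2.imwrite("pics/c1.png",cv2.resize(a[170:350,225:365],None,fx=4,fy=4,interpolation=cv2.INTER_CUBIC)[:600])
cv2.imwrite("pics/c2.png",cv2.resize(b[150:300,310:410],None,fx=5,fy=5,interpolation=cv2.INTER_CUBIC)[190:700])
cv2.imwrite("pics/c3.png",cv2.resize(a[180:310,365:515],None,fx=5,fy=5,interpolation=cv2.INTER_CUBIC)[:600])
cv2.imwrite("pics/c4.png",cv2.resize(b[160:290,180:310],None,fx=4.6,fy=4.6,interpolation=cv2.INTER_CUBIC))
```

```text
(no output)
```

View pics/c1.png

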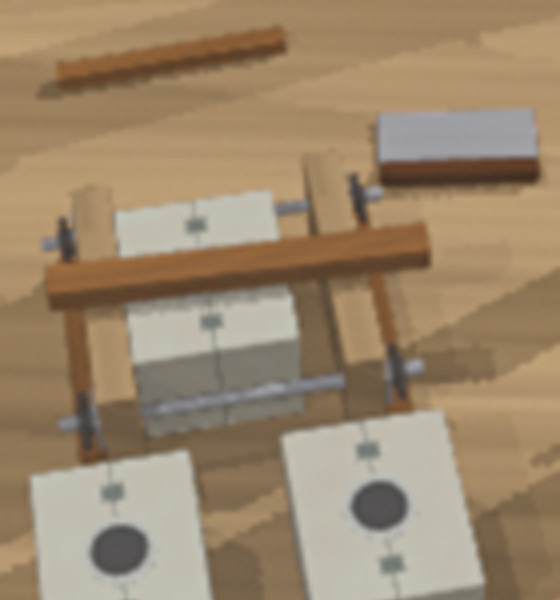

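View pics/c2.png

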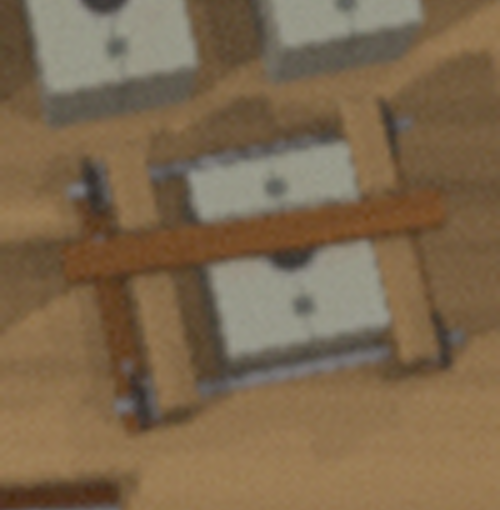

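View pics/c3.png

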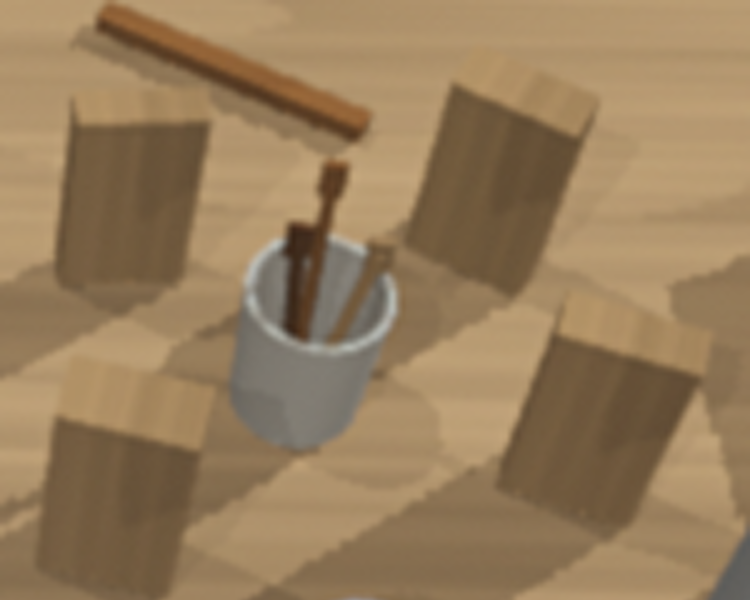

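View pics/c4.png

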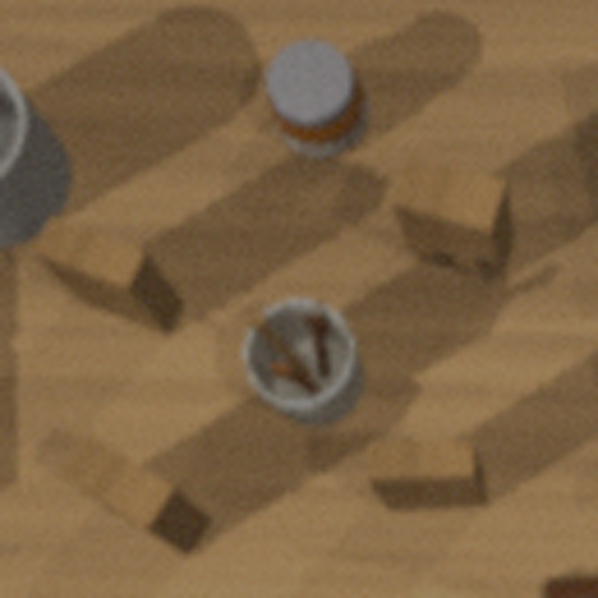

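```bash
cat > h.py <<'E'
from station import *
import numpy as np, cv2, json
from scipy.spatial.transform import Rotation as R
def ray(c,uv,z):
    uv=np.atleast_2d(np.array(uv,float))
    d=np.c_[uv,np.ones(len(uv))]@np.linalg.inv(c["K"]).T@c["cam_to_world"][:3,:3].T
    o=c["cam_to_world"][:3,3]; return o+d*((z-o[2])/d[:,2])[:,None]
def proj(c,P):
    P=np.atleast_2d(P);T=np.linalg.inv(c["cam_to_world"]);q=(P@T[:3,:3].T+T[:3,3])@c["K"].T;return q[:,:2]/q[:,2:]
def go(target,yaw=None,s=None):
    """shift in tool axes (cm) from measured pose; yaw: angle of tool y axis in world (mod pi)"""
    s=s or sense();M=R.from_rotvec(s["tcp_rot"]).as_matrix()
    l=M.T@(np.array(target)-s["tool_pos"])*100
    y=np.arctan2(M[1,1],M[0,1]);r=None
    if yaw is not None:
        r=(yaw-y+np.pi/2)%np.pi-np.pi/2
        r=np.degrees(r)*np.sign(M[2,0]) # roll about tool x; x down => sign -1
    print("lin cm",l.round(2),"roll deg",None if r is None else round(r,2),"yaw now",round(np.degrees(y),2))
E
python3 - <<'E'
from h import *
import station
print([k for k in dir(station) if not k.startswith('_')], getattr(station,'pinch_z',None))
s=sense();print(R.from_rotvec(s["tcp_rot"]).as_matrix().round(3))
S=read_camera("scene");T=read_camera("top")
def show(n,c,uv,z):
    p=ray(c,uv,z);print(n);print((p*1000).round(0)[:,:2].tolist(), "edges",[round(1000*np.linalg.norm(p[i]-p[(i+1)%len(p)])) for i in range(len(p))])
c1=lambda l:[(225+x/4,170+y/4) for x,y in l]
c2=lambda l:[(310+x/5,188+y/5) for x,y in l]
c3=lambda l:[(365+x/5,180+y/5) for x,y in l]
c4=lambda l:[(180+x/4.6,160+y/4.6) for x,y in l]
show("packboard S",S,c1([(303,158),(340,152),(382,358),(345,362)]),.075)
show("packboard T",T,c2([(105,153),(145,150),(196,402),(158,408)]),.075)
show("heel S",S,c1([(74,190),(110,187),(136,402),(97,404)]),.075)
show("heel T",T,c2([(343,103),(380,98),(436,358),(400,363)]),.075)
show("mould S",S,c1([(116,212),(270,192),(299,336),(135,362)]),.075)
show("mould T",T,c2([(188,172),(345,142),(388,322),(228,355)]),.075)
show("batten S",S,c1([(48,270),(428,226),(430,240),(50,296)]),.093)
show("batten T",T,c2([(64,248),(440,190),(445,220),(67,280)]),.093)
show("p S nearleft",S,c3([(58,355),(212,385),(198,450),(52,415)]),.12)
show("p S topleft",S,c3([(72,92),(205,85),(210,122),(74,125)]),.12)
show("p S topright",S,c3([(478,48),(600,98),(580,137),(452,83)]),.12)
show("p S right",S,c3([(570,290),(712,332),(698,377),(557,330)]),.12)
show("p T (451,200)",T,c4([(405,160),(507,180),(495,233),(398,207)]),.12)
show("p T (425,460)",T,c4([(378,440),(473,440),(478,475),(370,480)]),.12)
show("p T (100,465)",T,c4([(60,428),(172,487),(150,522),(38,455)]),.12)
show("p T (90,250)",T,c4([(60,218),(150,245),(132,287),(42,255)]),.12)
E
```

```text
['PlanningError', 'close_job', 'pinch_z', 'read_camera', 'sense'] 0.0187
[[-0.001  0.393 -0.92 ]
 [ 0.001 -0.92  -0.393]
 [-1.    -0.001  0.   ]]
packboard S
[[464.0, -56.0], [459.0, -35.0], [603.0, -5.0], [606.0, -25.0]] edges [22, 147, 20, 145]
packboard T
[[596.0, -6.0], [599.0, -28.0], [458.0, -56.0], [454.0, -36.0]] edges [22, 144, 21, 145]
heel S
[[491.0, -185.0], [489.0, -165.0], [634.0, -133.0], [636.0, -154.0]] edges [20, 149, 20, 148]
heel T
[[628.0, -138.0], [631.0, -158.0], [484.0, -187.0], [481.0, -167.0]] edges [21, 149, 20, 149]
mould S
[[507.0, -159.0], [490.0, -73.0], [589.0, -50.0], [609.0, -137.0]] edges [88, 102, 89, 105]
mould T
[[586.0, -52.0], [605.0, -139.0], [504.0, -161.0], [484.0, -74.0]] edges [89, 104, 90, 105]
batten S
[[562.0, -187.0], [526.0, 18.0], [536.0, 19.0], [580.0, -184.0]] edges [208, 10, 207, 18]
batten T
[[538.0, 17.0], [574.0, -188.0], [557.0, -190.0], [520.0, 15.0]] edges [207, 17, 208, 18]
p S nearleft
[[609.0, 111.0], [623.0, 173.0], [654.0, 165.0], [639.0, 108.0]] edges [63, 33, 60, 30]
p S topleft
[[465.0, 121.0], [459.0, 181.0], [481.0, 182.0], [484.0, 122.0]] edges [60, 22, 60, 19]
p S topright
[[434.0, 305.0], [462.0, 355.0], [485.0, 343.0], [455.0, 291.0]] edges [58, 26, 60, 26]
p S right
[[570.0, 326.0], [590.0, 381.0], [613.0, 371.0], [591.0, 317.0]] edges [59, 25, 58, 23]
p T (451,200)
[[647.0, 167.0], [636.0, 106.0], [604.0, 112.0], [619.0, 169.0]] edges [61, 33, 59, 29]
p T (425,460)
[[480.0, 175.0], [481.0, 121.0], [461.0, 118.0], [457.0, 179.0]] edges [54, 20, 61, 23]
p T (100,465)
[[484.0, 357.0], [451.0, 291.0], [431.0, 302.0], [468.0, 368.0]] edges [74, 23, 76, 19]
p T (90,250)
[[608.0, 366.0], [593.0, 313.0], [568.0, 321.0], [586.0, 375.0]] edges [56, 27, 56, 24]
```

Run:
```python
from h import *
go([0.47,-0.087,0.30],np.radians(10))
```

```text
lin cm [-11.73 -38.52 -39.81] roll deg -76.86 yaw now -66.86
```

Emit:
jog_arm([
  {"linear": [-4,0,0],"roll": -7},
  {"linear": [-8,-1,-1],"roll": -14},
  {"linear": [-11.5,-3,-3.1],"roll": -21},
  {"linear": [-11.5,-6,-6.2],"roll": -28},
  {"linear": [-11.5,-9,-9.3],"roll": -35},
  {"linear": [-11.5,-12,-12.4],"roll": -42},
  {"linear": [-11.5,-15,-15.5],"roll": -49},
  {"linear": [-11.5,-18,-18.6],"roll": -56},
])

```text
$.steps[0]: bad value
```

Run:
```python
from h import *
go([0.47,-0.087,0.30],np.radians(10))
```

```text
lin cm [-11.73 -38.52 -39.81] roll deg -76.86 yaw now -66.86
```

Each row needs a grip value too.

Emit:
jog_arm([
  {"linear": [-4,0,0],"roll": -7,"grip": 1},
  {"linear": [-8,-1,-1],"roll": -14,"grip": 1},
  {"linear": [-11.5,-3,-3.1],"roll": -21,"grip": 1},
  {"linear": [-11.5,-6,-6.2],"roll": -28,"grip": 1},
  {"linear": [-11.5,-9,-9.3],"roll": -35,"grip": 1},
  {"linear": [-11.5,-12,-12.4],"roll": -42,"grip": 1},
  {"linear": [-11.5,-15,-15.5],"roll": -49,"grip": 1},
  {"linear": [-11.5,-18,-18.6],"roll": -56,"grip": 1},
], squeeze=20)

```text
clock: 0.92
tool_pos: [0.3521, -0.3667, 0.2981]
tcp_rot: [1.343, 1.116, -1.343]
ft_force: [0.5, -0.9, 0.5]
gripper_width: 0.995
```

Run:
```python
from h import *
go([0.47,-0.087,0.30],np.radians(10))
```

```text
lin cm [ -0.21   6.48 -29.65] roll deg -20.53 yaw now -10.53
```

Emit:
jog_arm([
  {"linear": [-0.2,0.8,-3.7],"roll": -3,"grip": 1},
  {"linear": [-0.2,1.6,-7.4],"roll": -6,"grip": 1},
  {"linear": [-0.2,2.4,-11.1],"roll": -9,"grip": 1},
  {"linear": [-0.2,3.2,-14.8],"roll": -12,"grip": 1},
  {"linear": [-0.2,4,-18.5],"roll": -15,"grip": 1},
  {"linear": [-0.2,4.8,-22.2],"roll": -18,"grip": 1},
  {"linear": [-0.2,5.7,-26],"roll": -20.5,"grip": 1},
  {"linear": [-0.2,6.5,-29.6],"roll": -20.5,"grip": 1},
])

```text
clock: 1.58
tool_pos: [0.4717, -0.088, 0.3002]
tcp_rot: [1.083, 1.284, -1.083]
ft_force: [0.8, 0.0, 1.3]
gripper_width: 0.999
```

Run:
```python
from h import *
go([0.548,-0.087,0.079],np.radians(10))
c=read_camera("wrist");cv2.imwrite("pics/w1.png",c["pixels"][:,:,::-1]);np.savez("w1.npz",**c)
```

```text
lin cm [22.12  7.52  1.17] roll deg -0.24 yaw now 9.76
```

View pics/w1.png

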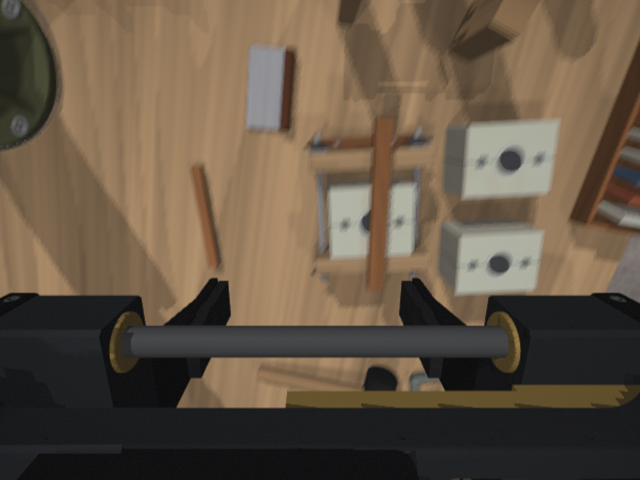

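Run:
```python
from h import *
w=dict(np.load("w1.npz"))
print("batten",ray(w,[(384,117),(376,290),(373,203),(390,203)],.093).round(4))
p=ray(w,[(384,117),(376,290)],.093);d=p[1]-p[0];print("len",np.linalg.norm(d),"yaw",np.degrees(np.arctan2(d[1],d[0])))
T=read_camera("top")
print("mallet",ray(T,[(469,284),(469,225),(452,213),(447,175)],.02).round(3))
print("decoy",ray(T,[(357,328),(412,315)],.01).round(3))
go([0.548,-0.087,0.14],np.radians(10))
```

```text
batten [[ 0.53    0.0232  0.093 ]
 [ 0.567  -0.182   0.093 ]
 [ 0.5389 -0.0728  0.093 ]
 [ 0.5587 -0.0694  0.093 ]]
len 0.20844459010776897 yaw -79.77575420397775
mallet [[ 0.429 -0.397  0.02 ]
 [ 0.6   -0.406  0.02 ]
 [ 0.635 -0.359  0.02 ]
 [ 0.751 -0.349  0.02 ]]
decoy [[ 0.302 -0.083  0.01 ]
 [ 0.34  -0.237  0.01 ]]
lin cm [16.05  7.25  1.81] roll deg 0.31 yaw now 10.31
```

Emit:
jog_arm([
  {"linear": [2,2,0.5],"roll": 0,"grip": 1},
  {"linear": [5,5,1],"roll": 0,"grip": 1},
  {"linear": [9,7.2,1.5],"roll": 0.3,"grip": 0.8},
  {"linear": [13,7.25,1.5],"roll": 0.3,"grip": 0.6},
  {"linear": [16.5,7.25,1.5],"roll": 0.3,"grip": 0.6},
  {"linear": [19,7.25,1.5],"roll": 0.3,"grip": 0.6},
  {"linear": [21,7.25,1.5],"roll": 0.3,"grip": 0.6},
  {"linear": [22.1,7.25,1.5],"roll": 0.3,"grip": 0.6},
])

```text
clock: 2.35
tool_pos: [0.543, -0.0932, 0.0757]
tcp_rot: [1.087, 1.286, -1.091]
ft_force: [-0.7, 1.0, 0.2]
gripper_width: 0.64
```

Run:
```python
from h import *
go([0.548,-0.084,0.079],np.radians(10))
c=read_camera("wrist");cv2.imwrite("pics/w2.png",c["pixels"][:,:,::-1]);np.savez("w2.npz",**c)
```

```text
lin cm [-0.33  0.64 -0.82] roll deg -0.68 yaw now 9.32
```

View pics/w2.png

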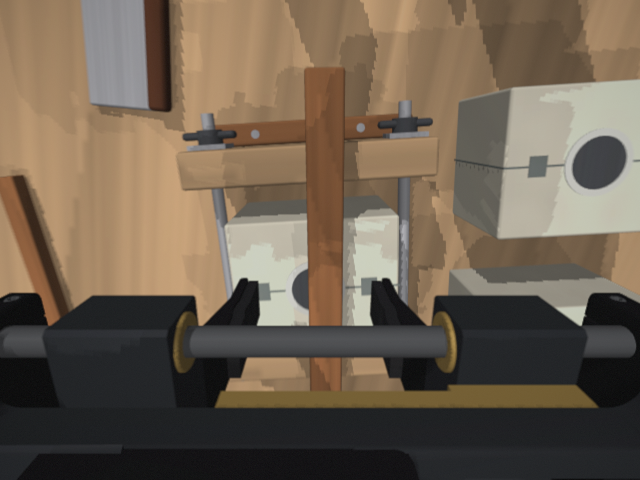

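Emit:
jog_arm([
  {"linear": [-0.4,0.6,-0.8],"roll": -0.6,"grip": 0.6},
  {"linear": [-0.4,0.6,-0.8],"roll": -0.6,"grip": 0.4},
  {"linear": [-0.4,0.6,-0.8],"roll": -0.6,"grip": 0.2},
  {"linear": [-0.4,0.6,-0.8],"roll": -0.6,"grip": 0},
  {"linear": [-0.4,0.6,-0.8],"roll": -0.6,"grip": 0},
  {"linear": [-0.4,0.6,-0.8],"roll": -0.6,"grip": 0},
  {"linear": [-0.4,0.6,-0.8],"roll": -0.6,"grip": 0},
  {"linear": [-1,0.6,-0.8],"roll": -0.6,"grip": 0},
])

```text
clock: 3.07
tool_pos: [0.5489, -0.0841, 0.0882]
tcp_rot: [1.08, 1.288, -1.082]
ft_force: [-0.1, 0.8, -0.4]
gripper_width: 0.153
```

Run:
```python
from h import *
go([0.50,-0.28,0.15],np.radians(80))
```

```text
lin cm [-6.18 -8.21 18.45] roll deg -70.08 yaw now 9.92
```

Run:
```python
from h import *
print(sense()["gripper_width"])
c=read_camera("wrist");cv2.imwrite("pics/w3.png",c["pixels"][:,:,::-1])
```

```text
0.15324326317603687
```

View pics/w3.png

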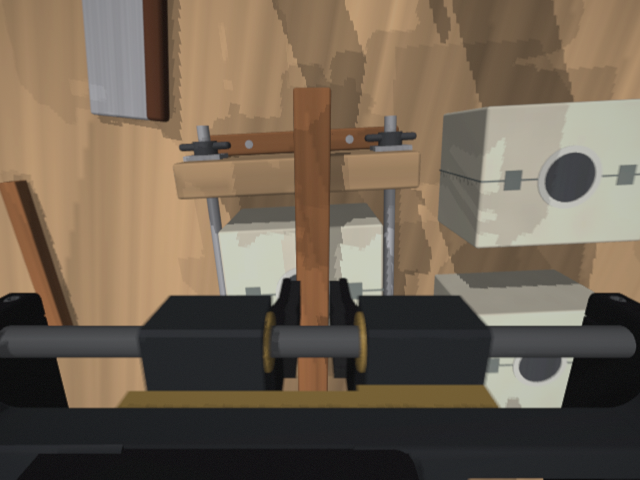

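Emit:
jog_arm([
  {"linear": [-3,0,0],"roll": 0,"grip": 0},
  {"linear": [-6,0,2],"roll": -7,"grip": 0},
  {"linear": [-6,-1,5],"roll": -14,"grip": 0},
  {"linear": [-6,-3,8],"roll": -21,"grip": 0},
  {"linear": [-6,-5,11],"roll": -28,"grip": 0},
  {"linear": [-6,-6,14],"roll": -35,"grip": 0},
  {"linear": [-6,-7,16.5],"roll": -42,"grip": 0},
  {"linear": [-6,-8.2,18.5],"roll": -49,"grip": 0},
])

```text
clock: 3.78
tool_pos: [0.5004, -0.2835, 0.1494]
tcp_rot: [0.424, 1.528, -0.425]
ft_force: [0.1, -0.4, 0.8]
gripper_width: 0.007
```

Run:
```python
from h import *
go([0.50,-0.28,0.006],np.radians(80)); print(sense()["joint_positions"].round(2))
```

```text
lin cm [14.34  0.28 -0.23] roll deg -21.03 yaw now 58.97
[ 1.02  0.23 -0.63  1.67  0.14  1.28  1.39]
```

Run:
```python
from h import *
for n in ["scene","top","wrist"]:
    c=read_camera(n);cv2.imwrite(f"pics/{n}4.png",c["pixels"][:,:,::-1])
```

```text
(no output)
```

View pics/scene4.png

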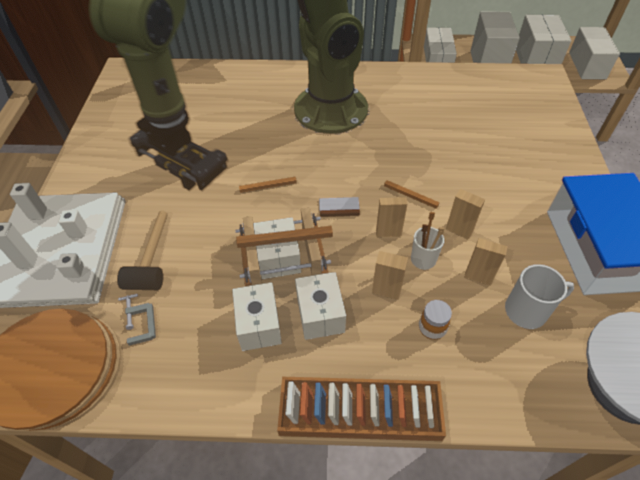

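View pics/wrist4.png

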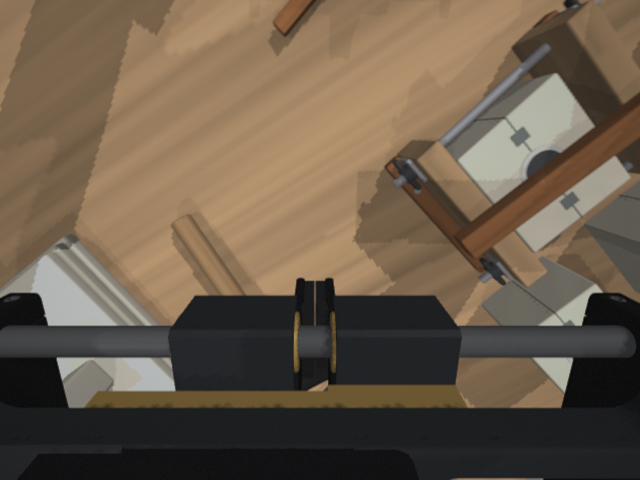

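Run:
```python
from h import *
c=read_camera("top");b=c["pixels"][:,:,::-1];cv2.imwrite("pics/t5.png",cv2.resize(b[188:290,310:410],None,fx=5,fy=5,interpolation=cv2.INTER_CUBIC))
go([0.548,-0.085,0.15],np.radians(10))
```

```text
lin cm [-0.08 19.17 -6.19] roll deg 48.58 yaw now 58.58
```

View pics/t5.png

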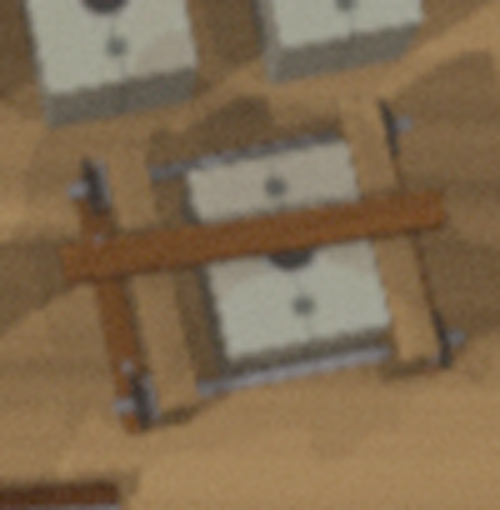

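The batten is still where it was: (64,262)–(443,205) in the crop, so it never lifted. The fingers were raised before they had closed on it. I'll go back and give them more time.

Emit:
jog_arm([
  {"linear": [0,2.4,-0.8],"roll": 7,"grip": 0.5},
  {"linear": [0,4.8,-1.6],"roll": 14,"grip": 0.5},
  {"linear": [0,7.2,-2.4],"roll": 21,"grip": 0.5},
  {"linear": [0,9.6,-3.2],"roll": 28,"grip": 0.5},
  {"linear": [0,12,-4],"roll": 35,"grip": 0.5},
  {"linear": [0,15,-4.9],"roll": 42,"grip": 0.5},
  {"linear": [0,19.2,-6.2],"roll": 48.6,"grip": 0.5},
  {"linear": [0,19.2,-6.2],"roll": 48.6,"grip": 0.5},
])

```text
clock: 4.65
tool_pos: [0.5492, -0.0728, 0.1499]
tcp_rot: [1.077, 1.292, -1.069]
ft_force: [-0.3, 1.6, -0.1]
gripper_width: 0.475
```

Run:
```python
from h import *
go([0.548,-0.085,0.079],np.radians(10))
```

```text
lin cm [ 7.09 -0.37  1.21] roll deg 0.52 yaw now 10.52
```

Emit:
jog_arm([
  {"linear": [2,0,0],"roll": 0,"grip": 0.5},
  {"linear": [4,0,0],"roll": 0,"grip": 0.5},
  {"linear": [6,0,0],"roll": 0,"grip": 0.5},
  {"linear": [7.1,0,0],"roll": 0,"grip": 0.5},
  {"linear": [7.1,0,0],"roll": 0,"grip": 0.5},
  {"linear": [7.1,0,0],"roll": 0,"grip": 0.4},
  {"linear": [7.1,0,0],"roll": 0,"grip": 0.4},
  {"linear": [7.1,0,0],"roll": 0,"grip": 0.4},
])

```text
clock: 5.32
tool_pos: [0.5488, -0.084, 0.0794]
tcp_rot: [1.078, 1.286, -1.076]
ft_force: [0.2, -0.2, 0.1]
gripper_width: 0.418
```

Run:
```python
from h import *
go([0.548,-0.085,0.079],np.radians(10));print(sense())
```

```text
lin cm [ 0.04 -0.1   0.09] roll deg 0.17 yaw now 10.17
{'clock': 5.3167, 'joint_positions': array([ 0.69142576,  0.25661004, -0.66676817,  1.80043357,  0.17402578,
        1.14115767,  0.14551246]), 'joint_velocities': array([ 0.00210359, -0.00113127,  0.000604  ,  0.00201395,  0.0030495 ,
        0.00050787, -0.00048559]), 'tau': array([-8.86144163e-02, -3.63728499e+01, -4.69410896e+00, -2.83441132e+01,
       -6.04659179e-02,  5.43336652e-02,  1.27723752e-04]), 'tool_pos': array([ 0.54880708, -0.08397211,  0.0794137 ]), 'tcp_rot': array([ 1.07806132,  1.285646  , -1.07619144]), 'ft_force': array([ 0.21856475, -0.22452958,  0.06435248]), 'moment': array([-0.0290496 , -0.07555724,  0.00835134]), 'gripper_width': 0.4180256467946663}
```

Settled on the target. Close.

Emit:
jog_arm([
  {"linear": [0,0,0],"roll": 0,"grip": 0},
  {"linear": [0,0,0],"roll": 0,"grip": 0},
  {"linear": [0,0,0],"roll": 0,"grip": 0},
  {"linear": [0,0,0],"roll": 0,"grip": 0},
  {"linear": [0,0,0],"roll": 0,"grip": 0},
  {"linear": [0,0,0],"roll": 0,"grip": 0},
  {"linear": [0,0,0],"roll": 0,"grip": 0},
  {"linear": [0,0,0],"roll": 0,"grip": 0},
], squeeze=30)

```text
clock: 5.98
tool_pos: [0.5476, -0.0841, 0.0779]
tcp_rot: [1.078, 1.288, -1.078]
ft_force: [-0.6, 0.6, 0.6]
gripper_width: 0.008
```

Run:
```python
from h import *
for n in ["scene","wrist","top"]:
    c=read_camera(n);cv2.imwrite(f"pics/{n}6.png",c["pixels"][:,:,::-1])
    if n=="scene":
        print(proj(c,[sense()["tool_pos"]]))
        cv2.imwrite("pics/c6.png",cv2.resize(c["pixels"][130:330,190:390,::-1],None,fx=3,fy=3,interpolation=cv2.INTER_CUBIC))
```

```text
[[285.6012562  237.35342161]]
```

View pics/wrist6.png

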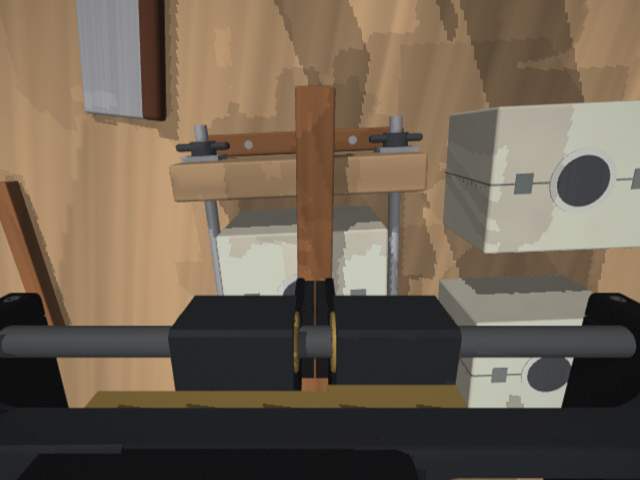

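View pics/c6.png

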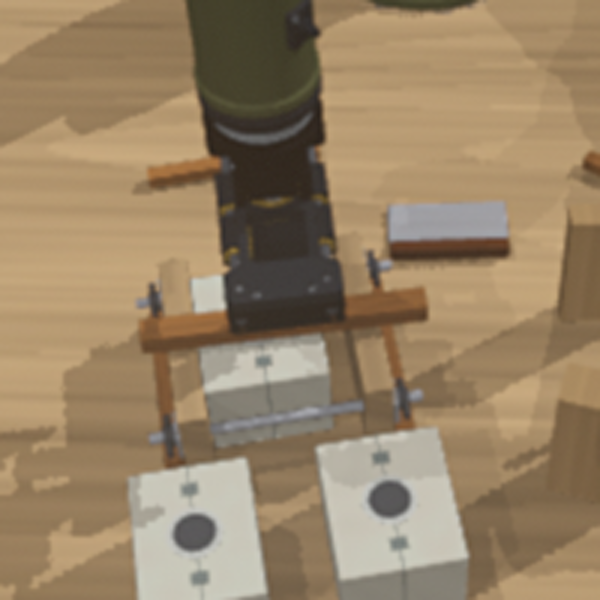

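Run:
```python
from h import *
s=sense();M=R.from_rotvec(s["tcp_rot"]).as_matrix()
c=read_camera("wrist")
t=s["tool_pos"]
print(t,s["gripper_width"])
for d in (0,.0187,.05): print(d,proj(c,[t-M[:,0]*d]),)
print("cam",c["cam_to_world"][:3,3])
# batten axis predicted at z=.093
for p in [(0.53,.0232),(0.5485,-0.08),(0.567,-.182)]: print(p,proj(c,[[*p,.093]]),proj(c,[[*p,.075]]))
print("ends",ray(c,[(297,87),(332,87)],.093))
S=read_camera("scene");T=read_camera("top")
print(proj(S,[t]),proj(T,[t]))
b=T["pixels"][150:290,310:410,::-1];cv2.imwrite("pics/t6.png",cv2.resize(b,None,fx=4,fy=4))
```

```text
[ 0.54760624 -0.08407171  0.07791013] -0.0015592429436857218
0 [[315.44853345 271.86831609]]
0.0187 [[315.54444551 284.25126988]]
0.05 [[315.75059685 310.86692522]]
cam [ 0.53267819 -0.00413335  0.27936851]
(0.53, 0.0232) [[318.86254326  75.94827276]] [[318.45421502  81.33050178]]
(0.5485, -0.08) [[318.30779497 275.50043853]] [[318.00000043 264.36250311]]
(0.567, -0.182) [[318.22332276 421.32894524]] [[317.95854781 401.39988583]]
ends [[0.52030903 0.01641692 0.093     ]
 [0.53725205 0.01944414 0.093     ]]
[[285.60023975 237.35745143]] [[359.49268934 236.03524498]]
```

View pics/t6.png

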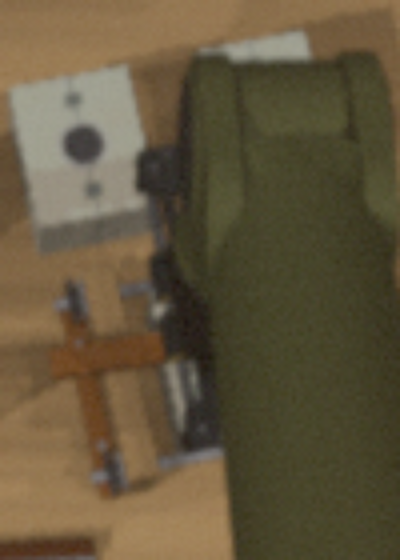

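Run:
```python
from h import *
S=read_camera("scene")
a=cv2.imread("pics/scene4.png")
p=proj(S,[[0.5004,-0.2835,0.1494],[0.5004,-0.2835,0.1681],[0.5004,-0.2835,0.22]]);print(p)
for q in p: cv2.circle(a,tuple(int(round(v)) for v in q),1,(0,255,0),-1)
cv2.imwrite("pics/c7.png",cv2.resize(a[110:210,110:250],None,fx=5,fy=5))
```

```text
[[192.60706355 197.82683251]
 [190.64637601 191.94172235]
 [184.90006917 174.69387017]]
```

View pics/c7.png

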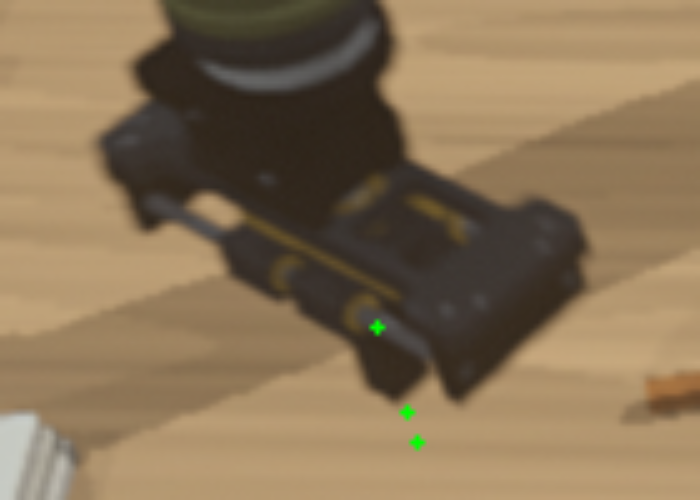

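Emit:
jog_arm([
  {"linear": [0.1,0,0],"roll": 0,"grip": 0},
  {"linear": [0.2,0,0],"roll": 0,"grip": 0},
  {"linear": [0.3,0,0],"roll": 0,"grip": 0},
  {"linear": [0.4,0,0],"roll": 0,"grip": 0},
  {"linear": [0.5,0,0],"roll": 0,"grip": 0},
  {"linear": [0.6,0,0],"roll": 0,"grip": 0},
  {"linear": [0.6,0,0],"roll": 0,"grip": 0},
  {"linear": [0.6,0,0],"roll": 0,"grip": 0},
])

```text
clock: 7.0
tool_pos: [0.5476, -0.0841, 0.0719]
tcp_rot: [1.077, 1.288, -1.078]
ft_force: [0.5, -0.4, 0.5]
gripper_width: 0.003
```

Emit:
jog_arm([
  {"linear": [0.1,0,0],"roll": 0,"grip": 0},
  {"linear": [0.2,0,0],"roll": 0,"grip": 0},
  {"linear": [0.3,0,0],"roll": 0,"grip": 0},
  {"linear": [0.4,0,0],"roll": 0,"grip": 0},
  {"linear": [0.4,0,0],"roll": 0,"grip": 0},
  {"linear": [0.4,0,0],"roll": 0,"grip": 0},
  {"linear": [0.4,0,0],"roll": 0,"grip": 0},
  {"linear": [0.4,0,0],"roll": 0,"grip": 0},
])

```text
clock: 7.67
tool_pos: [0.5477, -0.0841, 0.068]
tcp_rot: [1.078, 1.288, -1.078]
ft_force: [-0.3, -0.2, -0.3]
gripper_width: 0.004
```

Emit:
jog_arm([
  {"linear": [0.1,0,0],"roll": 0,"grip": 0},
  {"linear": [0.2,0,0],"roll": 0,"grip": 0},
  {"linear": [0.3,0,0],"roll": 0,"grip": 0},
  {"linear": [0.4,0,0],"roll": 0,"grip": 0},
  {"linear": [0.4,0,0],"roll": 0,"grip": 0},
  {"linear": [0.4,0,0],"roll": 0,"grip": 0},
  {"linear": [0.4,0,0],"roll": 0,"grip": 0},
  {"linear": [0.4,0,0],"roll": 0,"grip": 0},
])

```text
clock: 8.33
tool_pos: [0.5477, -0.0841, 0.064]
tcp_rot: [1.077, 1.288, -1.078]
ft_force: [-0.2, -0.8, 0.4]
gripper_width: 0.005
```

Run:
```python
from h import *
c=read_camera("scene")
cv2.imwrite("pics/c8.png",cv2.resize(c["pixels"][180:290,230:350,::-1],None,fx=5,fy=5,interpolation=cv2.INTER_CUBIC))
```

View pics/c8.png

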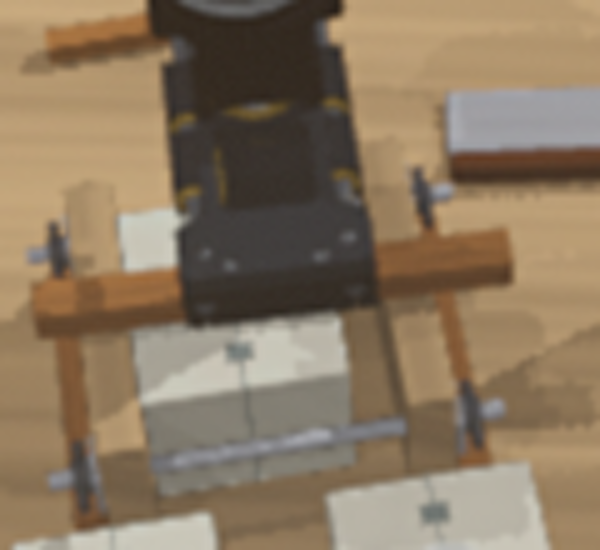

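Emit:
jog_arm([
  {"linear": [0.1,0,0],"roll": 0,"grip": 0},
  {"linear": [0.2,0,0],"roll": 0,"grip": 0},
  {"linear": [0.3,0,0],"roll": 0,"grip": 0},
  {"linear": [0.4,0,0],"roll": 0,"grip": 0},
  {"linear": [0.4,0,0],"roll": 0,"grip": 0},
  {"linear": [0.4,0,0],"roll": 0,"grip": 0},
  {"linear": [0.4,0,0],"roll": 0,"grip": 0},
  {"linear": [0.4,0,0],"roll": 0,"grip": 0},
])

```text
clock: 9.05
tool_pos: [0.5477, -0.0841, 0.06]
tcp_rot: [1.078, 1.288, -1.078]
ft_force: [0.3, -0.1, 0.3]
gripper_width: 0.004
```

Run:
```python
from h import *
c=read_camera("wrist")
cv2.imwrite("pics/c9.png",c["pixels"][:,:,::-1])
```

```text
(no output)
```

View pics/c9.png

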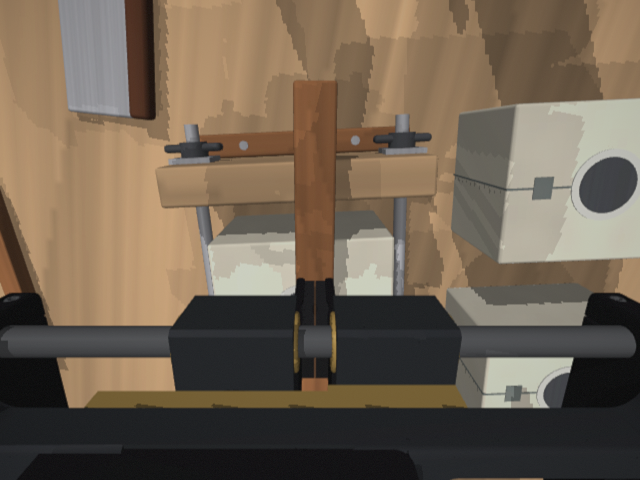

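Emit:
jog_arm([
  {"linear": [0.1,0,0],"roll": 0,"grip": 0},
  {"linear": [0.2,0,0],"roll": 0,"grip": 0},
  {"linear": [0.3,0,0],"roll": 0,"grip": 0},
  {"linear": [0.4,0,0],"roll": 0,"grip": 0},
  {"linear": [0.5,0,0],"roll": 0,"grip": 0},
  {"linear": [0.5,0,0],"roll": 0,"grip": 0},
  {"linear": [0.5,0,0],"roll": 0,"grip": 0},
  {"linear": [0.5,0,0],"roll": 0,"grip": 0},
])

```text
clock: 9.77
tool_pos: [0.5476, -0.0841, 0.0549]
tcp_rot: [1.078, 1.288, -1.078]
ft_force: [0.8, -0.0, 0.6]
gripper_width: 0.01
```

Run:
```python
from h import *
s=sense();M=np.eye(4);M[:3,:3]=R.from_rotvec(s["tcp_rot"]).as_matrix();M[:3,3]=s["tool_pos"]
w=read_camera("wrist");S=read_camera("scene")
tc=np.linalg.inv(M)@w["cam_to_world"];print(tc.round(4))
M4=np.eye(4);M4[:3,:3]=R.from_rotvec([0.424, 1.528, -0.425]).as_matrix();M4[:3,3]=[0.5004,-0.2835,0.1494]
P=lambda K,T:K@np.linalg.inv(T)[:3]
X=cv2.triangulatePoints(P(w["K"],M4@tc),P(S["K"],S["cam_to_world"]),np.array([[316.],[281]]),np.array([[189.6],[189.6]]))
X=X[:3,0]/X[3,0];print("tip world",X,"in tool",np.linalg.inv(M4)@np.r_[X,1])
im=w["pixels"][240:420,150:480,::-1];cv2.imwrite("pics/c10.png",cv2.resize(im,None,fx=2.4,fy=2.4,interpolation=cv2.INTER_CUBIC))
cv2.imwrite("pics/c11.png",cv2.resize(S["pixels"][180:290,230:350,::-1],None,fx=5,fy=5,interpolation=cv2.INTER_CUBIC))
```

```text
[[-2.000e-04 -2.887e-01  9.574e-01 -2.015e-01]
 [ 1.000e+00 -5.000e-04  1.000e-04 -6.000e-04]
 [ 5.000e-04  9.574e-01  2.887e-01 -8.130e-02]
 [ 0.000e+00  0.000e+00  0.000e+00  1.000e+00]]
tip world [ 0.49780968 -0.28396461  0.17244499] in tool [-0.0230461  -0.00174294 -0.00195864  1.        ]
```

View pics/c10.png

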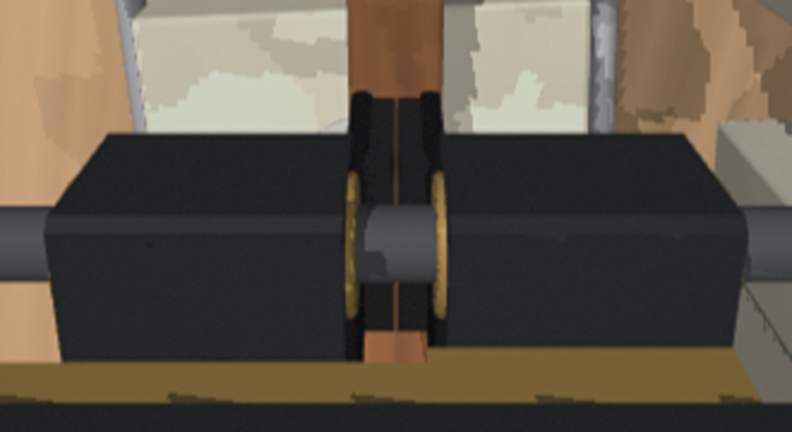

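View pics/c11.png

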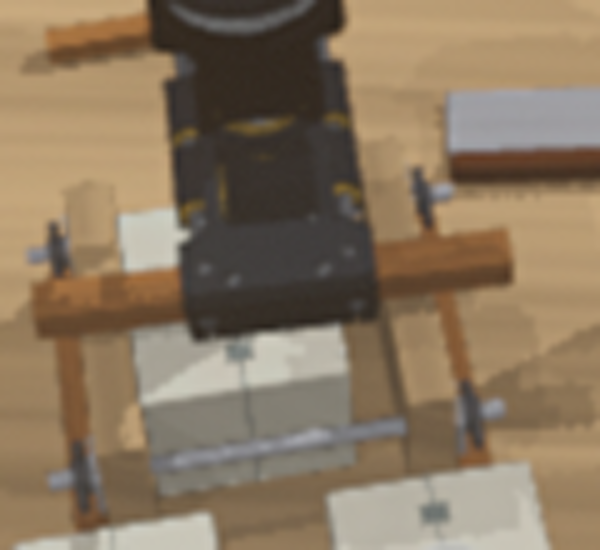

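Run:
```python
from h import *
S=read_camera("scene");s=sense()
o=S["cam_to_world"][:3,3];a=ray(S,[(286,247.6)],0.0)[0];d=a-o
for x in (.62,.641,.66):
    t=(x-o[0])/d[0];print(x,(o+t*d).round(3))
T=read_camera("top")
PS=S["K"]@np.linalg.inv(S["cam_to_world"])[:3];PT=T["K"]@np.linalg.inv(T["cam_to_world"])[:3]
# batten: packing-side end, front(+x) and back top corners
for ps,pt in [((225+428/4,170+226/4),(310+67/5,188+280/5)),((225+430/4,170+240/4),(310+64/5,188+248/5)),((225+48/4,170+270/4),(310+445/5,188+220/5))]:
    X=cv2.triangulatePoints(PS,PT,np.array(ps)[:,None],np.array(pt)[:,None]);print((X[:3]/X[3]).ravel().round(4))
print(s["ft_force"],s["tool_pos"])
```

```text
0.62 [ 0.62  -0.073  0.14 ]
0.641 [ 0.641 -0.069  0.169]
0.66 [ 0.66  -0.066  0.195]
[0.5215 0.0162 0.087 ]
[0.5375 0.0179 0.0948]
[ 0.5584 -0.1896  0.088 ]
[-0.23981969 -0.9243768  -0.2538881 ] [ 0.54767396 -0.08409277  0.05500921]
```

Emit:
jog_arm([
  {"linear": [0.1,0,0],"roll": 0,"grip": 0},
  {"linear": [0.2,0,0],"roll": 0,"grip": 0},
  {"linear": [0.3,0,0],"roll": 0,"grip": 0},
  {"linear": [0.4,0,0],"roll": 0,"grip": 0},
  {"linear": [0.5,0,0],"roll": 0,"grip": 0},
  {"linear": [0.5,0,0],"roll": 0,"grip": 0},
  {"linear": [0.5,0,0],"roll": 0,"grip": 0},
  {"linear": [0.5,0,0],"roll": 0,"grip": 0},
])

```text
clock: 10.63
tool_pos: [0.5479, -0.0842, 0.0537]
tcp_rot: [1.076, 1.286, -1.079]
ft_force: [-9.8, 0.5, 24.0]
gripper_width: 0.003
```

Run:
```python
from h import *
print(sense())
w=read_camera("wrist");S=read_camera("scene")
im=w["pixels"][:,:,::-1];cv2.imwrite("pics/c12.png",im)
```

```text
{'clock': 10.6333, 'joint_positions': array([ 0.68097388,  0.28546302, -0.66003603,  1.82548936,  0.19778768,
        1.09628685,  0.12685601]), 'joint_velocities': array([ 7.11398718e-04,  2.44704583e-05, -6.68800526e-04,  1.36205852e-03,
       -2.87804327e-04,  2.85132439e-04,  9.66491396e-04]), 'tau': array([-3.41651822e-01, -2.73119491e+01, -3.55111174e+00, -2.28485531e+01,
        3.83341815e-01, -3.47944692e+00, -4.27440527e-04]), 'tool_pos': array([ 0.54791562, -0.0841948 ,  0.05374917]), 'tcp_rot': array([ 1.07595093,  1.28645237, -1.07877567]), 'ft_force': array([-9.77262504,  0.52953378, 24.00110826]), 'moment': array([0.20967695, 2.16829411, 0.05420984]), 'gripper_width': 0.0028372276481798886}
```

View pics/c12.png

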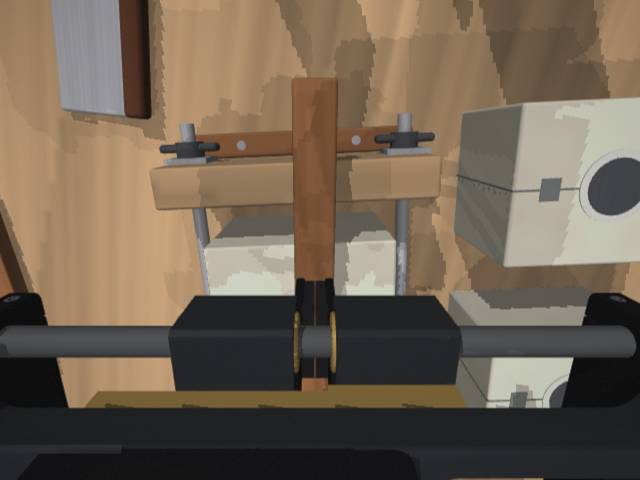

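Emit:
jog_arm([
  {"linear": [-1,0,0],"roll": 0,"grip": 0.5},
  {"linear": [-2,0,0],"roll": 0,"grip": 0.5},
  {"linear": [-2,0,0],"roll": 0,"grip": 0.5},
  {"linear": [-2,0,0],"roll": 0,"grip": 0.5},
  {"linear": [-2,0,0],"roll": 0,"grip": 0.5},
  {"linear": [-2,0,0],"roll": 0,"grip": 0.5},
  {"linear": [-1,0,0],"roll": 0,"grip": 0.5},
  {"linear": [0,0,0],"roll": 0,"grip": 0.5},
])

```text
clock: 11.4
tool_pos: [0.5478, -0.0842, 0.0491]
tcp_rot: [1.078, 1.287, -1.078]
ft_force: [0.2, 0.0, -0.1]
gripper_width: 0.474
```

Emit:
jog_arm([
  {"linear": [0.5,0,0],"roll": 0,"grip": 0.5},
  {"linear": [0.9,0,0],"roll": 0,"grip": 0.5},
  {"linear": [0.9,0,0],"roll": 0,"grip": 0.4},
  {"linear": [0.9,0,0],"roll": 0,"grip": 0},
  {"linear": [0.9,0,0],"roll": 0,"grip": 0},
  {"linear": [0.9,0,0],"roll": 0,"grip": 0},
  {"linear": [0.9,0,0],"roll": 0,"grip": 0},
  {"linear": [0.9,0,0],"roll": 0,"grip": 0},
])

```text
clock: 12.07
tool_pos: [0.548, -0.0841, 0.0413]
tcp_rot: [1.078, 1.287, -1.077]
ft_force: [-0.1, 0.9, 0.4]
gripper_width: 0.228
```

Emit:
jog_arm([
  {"linear": [-1,0,0],"roll": 0,"grip": 0},
  {"linear": [-3,0,0],"roll": 0,"grip": 0},
  {"linear": [-6,0,2],"roll": -7,"grip": 0},
  {"linear": [-7,-2,6],"roll": -14,"grip": 0},
  {"linear": [-7,-4,10],"roll": -21,"grip": 0},
  {"linear": [-7,-6,14],"roll": -28,"grip": 0},
  {"linear": [-7,-8,18.5],"roll": -35,"grip": 0},
  {"linear": [-7,-8,18.5],"roll": -42,"grip": 0},
])

```text
clock: 12.73
tool_pos: [0.5001, -0.284, 0.112]
tcp_rot: [0.535, 1.502, -0.539]
ft_force: [0.1, -0.9, -0.7]
gripper_width: 0.228
```

Run:
```python
from h import *
go([0.50,-0.28,-0.0325],np.radians(80))
c=read_camera("scene");cv2.imwrite("pics/s13.png",c["pixels"][:,:,::-1])
```

```text
lin cm [14.45  0.32 -0.29] roll deg -29.31 yaw now 50.69
```

View pics/s13.png

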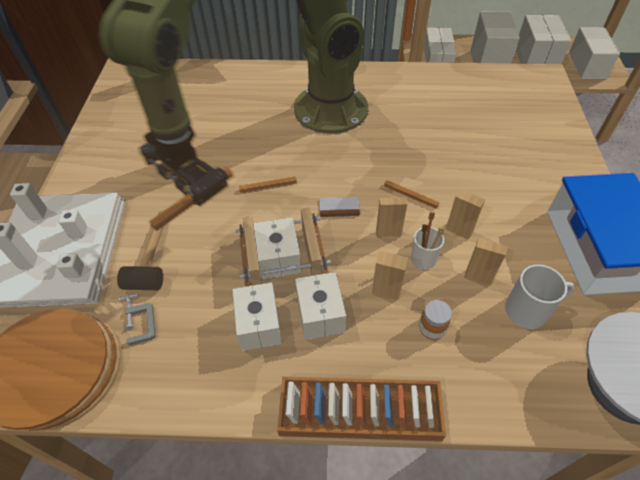

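Emit:
jog_arm([
  {"linear": [3,0,0],"roll": -7,"grip": 0},
  {"linear": [6,0,0],"roll": -14,"grip": 0},
  {"linear": [9,0,0],"roll": -21,"grip": 0},
  {"linear": [11.5,0,0],"roll": -28,"grip": 0},
  {"linear": [13,0,0],"roll": -29.3,"grip": 0},
  {"linear": [14,0,0],"roll": -29.3,"grip": 0},
  {"linear": [14.4,0,0],"roll": -29.3,"grip": 0},
  {"linear": [14.4,0,0],"roll": -29.3,"grip": 0},
])

```text
clock: 13.45
tool_pos: [0.5016, -0.2801, -0.0326]
tcp_rot: [0.141, 1.567, -0.141]
ft_force: [-0.0, -0.1, -0.6]
gripper_width: 0.224
```

Emit:
jog_arm([
  {"linear": [0.1,0,0],"roll": 0,"grip": 0},
  {"linear": [0.1,0,0],"roll": 0,"grip": 0.3},
  {"linear": [0.1,0,0],"roll": 0,"grip": 0.4},
  {"linear": [0.1,0,0],"roll": 0,"grip": 0.5},
  {"linear": [0,0,0],"roll": 0,"grip": 0.5},
  {"linear": [-2,0,0],"roll": 0,"grip": 0.6},
  {"linear": [-6,0,0],"roll": 0,"grip": 0.8},
  {"linear": [-10,0,0],"roll": 0,"grip": 1},
])

```text
clock: 14.12
tool_pos: [0.5002, -0.2794, 0.0669]
tcp_rot: [0.142, 1.569, -0.138]
ft_force: [0.8, -0.7, -0.0]
gripper_width: 0.641
```

Run:
```python
from h import *
for n in ["scene","top"]:
    c=read_camera(n);cv2.imwrite(f"pics/{n}14.png",c["pixels"][:,:,::-1])
go([0.552,-0.11,0.22],np.radians(12))
```

```text
lin cm [-14.67  17.69   1.58] roll deg 67.78 yaw now 79.78
```

View pics/top14.png

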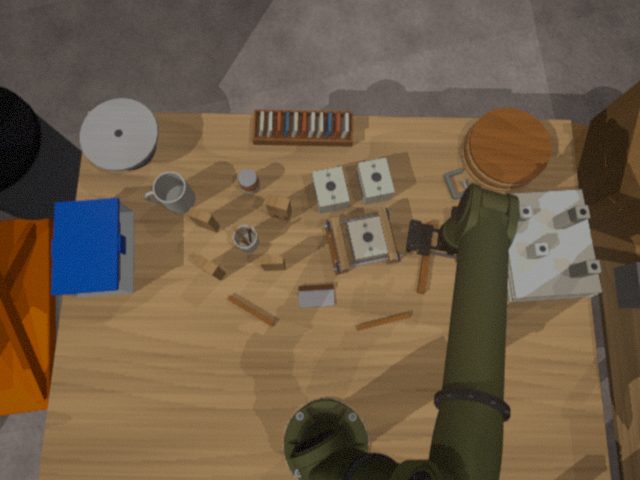

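Emit:
jog_arm([
  {"linear": [-2,2,0],"roll": 7,"grip": 1},
  {"linear": [-4,4,0],"roll": 14,"grip": 1},
  {"linear": [-6,6,0],"roll": 21,"grip": 1},
  {"linear": [-6.3,9,0],"roll": 28,"grip": 1},
  {"linear": [-6.3,12,0],"roll": 35,"grip": 1},
  {"linear": [-6.3,15,0.5],"roll": 42,"grip": 1},
  {"linear": [-6.3,17.5,0.7],"roll": 49,"grip": 1},
  {"linear": [-6.3,18,0.7],"roll": 56,"grip": 1},
])

```text
clock: 14.88
tool_pos: [0.5416, -0.098, 0.1304]
tcp_rot: [0.9, 1.377, -0.895]
ft_force: [-0.7, 0.3, 0.8]
gripper_width: 1.002
```

Run:
```python
from h import *
go([0.543,-0.10,0.13],np.radians(12))
```

```text
lin cm [0.04 0.05 0.24] roll deg 11.84 yaw now 23.84
```

Emit:
jog_arm([
  {"linear": [0,0,0],"roll": 6,"grip": 1},
  {"linear": [0,0,0],"roll": 12,"grip": 1},
  {"linear": [0,0,0],"roll": 12,"grip": 1},
  {"linear": [0,0,0],"roll": 12,"grip": 1},
  {"linear": [0,0,0],"roll": 12,"grip": 1},
  {"linear": [0,0,0],"roll": 12,"grip": 1},
  {"linear": [0,0,0],"roll": 12,"grip": 1},
  {"linear": [0,0,0],"roll": 12,"grip": 1},
])

```text
clock: 15.55
tool_pos: [0.5403, -0.1046, 0.1299]
tcp_rot: [1.056, 1.3, -1.056]
ft_force: [-0.0, -0.9, 0.4]
gripper_width: 0.998
```

Run:
```python
from h import *
c=read_camera("wrist");np.savez("w15.npz",**c)
cv2.imwrite("pics/w15.png",c["pixels"][:,:,::-1])
cv2.imwrite("pics/w15b.png",cv2.resize(c["pixels"][90:290,150:430,::-1],None,fx=2.85,fy=2.85,interpolation=cv2.INTER_CUBIC))
```

```text
(no output)
```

View pics/w15.png

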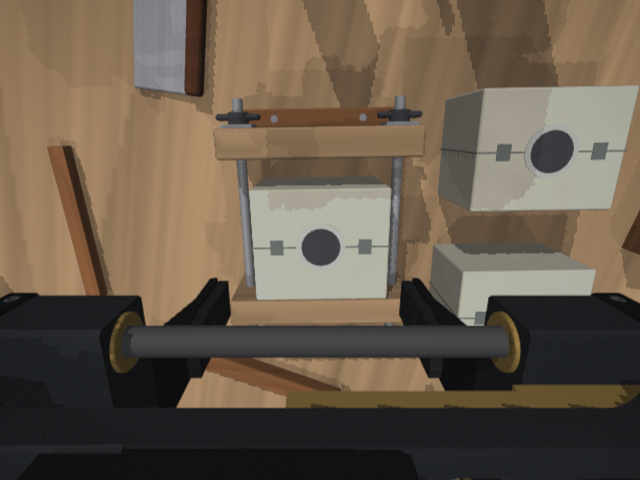

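View pics/w15b.png

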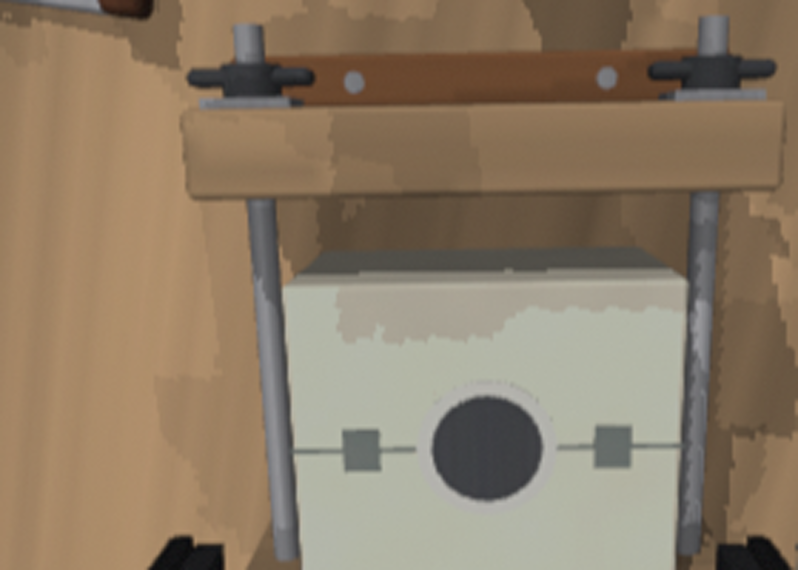

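```bash
python3 - <<'E'
from h import *
w=dict(np.load("w15.npz"))
f=lambda x,y:(150+x/2.85,90+y/2.85)
L,Rr=ray(w,[f(192,197),f(780,187)],.075)
u=(Rr-L)[:2];print("board len",np.linalg.norm(u),"dir",np.degrees(np.arctan2(u[1],u[0])),"mid",(L+Rr)/2)
u/=np.linalg.norm(u);n=np.array([u[1],-u[0]]) # toward mould (-y)
def dist(x,y,z): return (((ray(w,[f(x,y)],z)[0]-L)[:2])@n*1000).round(1)
for y in (268,272,280,286): print(y,"z75",dist(480,y,.075),"z72",dist(480,y,.072))
print("board outer top",dist(480,104,.075))
w_=[f(286,286),f(684,276)];p=ray(w,w_,.075);print("mould width",np.linalg.norm(p[0]-p[1]))
# mould back edge/heel: full image rows
print("heel inner", ((ray(w,[(320,298)],.075)[0]-L)[:2])@n*1000)
print("mid y of mould",(p[0]+p[1])/2)
E
python3 - <<'E'
import cv2
a=cv2.imread("pics/w15.png");cv2.imwrite("pics/w15c.png",cv2.resize(a[130:310,230:310],None,fx=4,fy=4,interpolation=cv2.INTER_NEAREST)[:600])
cv2.imwrite("pics/w15d.png",cv2.resize(a[270:340,230:410],None,fx=4,fy=4,interpolation=cv2.INTER_CUBIC))
E
```

```text
board len 0.14748108654921865 dir 12.72120311601225 mid [ 0.53049545 -0.03944509  0.075     ]
268 z75 19.0 z72 19.4
272 z75 20.0 z72 20.4
280 z75 22.0 z72 22.5
286 z75 23.6 z72 24.0
board outer top -21.0
mould width 0.10241392975785332
heel inner 110.50274396707104
mid y of mould [ 0.5349342  -0.06132385  0.075     ]
```

View pics/w15d.png

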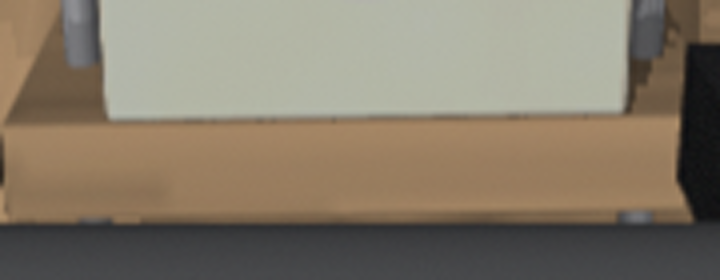

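View pics/w15c.png

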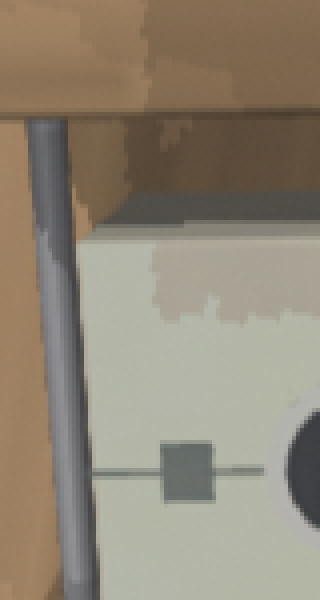

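Run:
```python
from h import *
go([0.471,0.04,0.15],np.radians(4))
```

```text
lin cm [ -2.01  -3.83 -15.56] roll deg 7.8 yaw now 11.8
```

Emit:
jog_arm([
  {"linear": [-2,-1,-4],"roll": 3,"grip": 1},
  {"linear": [-2,-2,-8],"roll": 6,"grip": 1},
  {"linear": [-2,-3,-12],"roll": 7.8,"grip": 1},
  {"linear": [-2,-3.8,-15.5],"roll": 7.8,"grip": 1},
  {"linear": [-2,-3.8,-15.5],"roll": 7.8,"grip": 1},
  {"linear": [-2,-3.8,-15.5],"roll": 7.8,"grip": 1},
  {"linear": [-2,-3.8,-15.5],"roll": 7.8,"grip": 1},
  {"linear": [-2,-3.8,-15.5],"roll": 7.8,"grip": 1},
])

```text
clock: 16.27
tool_pos: [0.4719, 0.0382, 0.1499]
tcp_rot: [1.159, 1.24, -1.159]
ft_force: [-0.3, -0.9, 0.6]
gripper_width: 0.998
```

Run:
```python
from h import *
c=read_camera("wrist");np.savez("w16.npz",**c)
cv2.imwrite("pics/w16.png",c["pixels"][:,:,::-1])
```

```text
(no output)
```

View pics/w16.png

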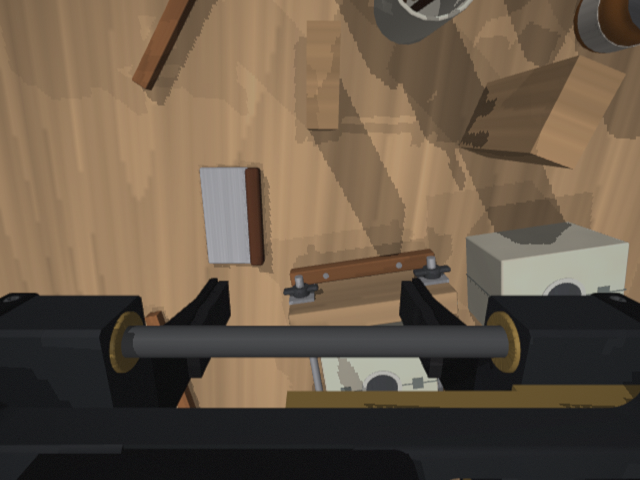

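Run:
```python
from h import *
w=dict(np.load("w16.npz"))
cv2.imwrite("pics/w16b.png",cv2.resize(w["pixels"][0:150,270:370,::-1],None,fx=4,fy=4,interpolation=cv2.INTER_CUBIC))
```

```text
(no output)
```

View pics/w16b.png

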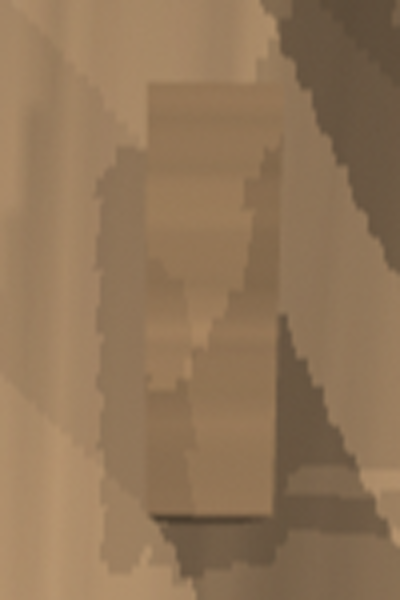

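Run:
```python
from h import *
w=dict(np.load("w16.npz"))
p=ray(w,[(270+x/4,y/4) for x,y in [(147,83),(283,86),(273,515),(148,513)]],.12)
print(p.round(4),[np.linalg.norm(p[i]-p[(i+1)%4]).round(4) for i in range(4)],p.mean(0))
print(proj(w,[[.471,.150,.12],[.471,.15,0]]))
go([0.471,0.150,0.12],np.radians(4))
```

```text
[[0.457  0.1821 0.12  ]
 [0.4767 0.183  0.12  ]
 [0.4804 0.1237 0.12  ]
 [0.4608 0.1227 0.12  ]] [np.float64(0.0198), np.float64(0.0594), np.float64(0.0197), np.float64(0.0595)] [0.46872462 0.1528705  0.12      ]
[[326.5488656   82.40366552]
 [322.30070662 100.68989363]]
lin cm [  2.98   0.66 -11.17] roll deg -0.15 yaw now 3.85
```

Emit:
jog_arm([
  {"linear": [0.5,0,-4],"roll": 0.3,"grip": 1},
  {"linear": [1,0,-8],"roll": 0.3,"grip": 1},
  {"linear": [3,0.5,-11.4],"roll": 0.3,"grip": 1},
  {"linear": [3,0.5,-11.4],"roll": 0.3,"grip": 0.8},
  {"linear": [3,0.5,-11.4],"roll": 0.3,"grip": 0.7},
  {"linear": [6,0.5,-11.4],"roll": 0.3,"grip": 0.7},
  {"linear": [9,0.5,-11.4],"roll": 0.3,"grip": 0.7},
  {"linear": [10.4,0.5,-11.4],"roll": 0.3,"grip": 0.7},
])

```text
clock: 16.98
tool_pos: [0.4678, 0.1505, 0.0431]
tcp_rot: [1.162, 1.239, -1.168]
ft_force: [-0.5, 0.8, -0.2]
gripper_width: 0.738
```

Run:
```python
from h import *
go([0.4692,0.1525,0.0465],np.radians(3.5))
c=read_camera("wrist")
cv2.imwrite("pics/w17.png",c["pixels"][:,:,::-1])
```

```text
lin cm [-0.34  0.15 -0.19] roll deg -0.04 yaw now 3.46
```

View pics/w17.png

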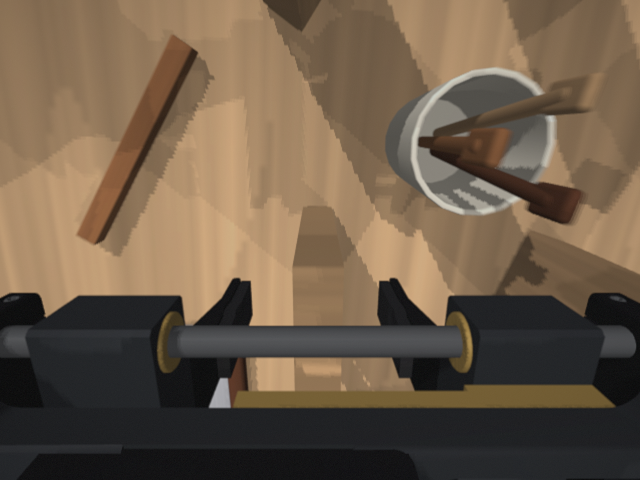

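Emit:
jog_arm([
  {"linear": [-0.3,0.15,-0.2],"roll": 0,"grip": 0.5},
  {"linear": [-0.3,0.15,-0.2],"roll": 0,"grip": 0},
  {"linear": [-0.3,0.15,-0.2],"roll": 0,"grip": 0},
  {"linear": [-0.3,0.15,-0.2],"roll": 0,"grip": 0},
  {"linear": [-0.3,0.15,-0.2],"roll": 0,"grip": 0},
  {"linear": [-0.3,0.15,-0.2],"roll": 0,"grip": 0},
  {"linear": [-0.3,0.15,-0.2],"roll": 0,"grip": 0},
  {"linear": [-0.3,0.15,-0.2],"roll": 0,"grip": 0},
], squeeze=40)

```text
clock: 17.7
tool_pos: [0.4702, 0.1557, 0.0492]
tcp_rot: [1.162, 1.238, -1.161]
ft_force: [0.0, -0.6, 1.4]
gripper_width: 0.226
```

Run:
```python
from h import *
s=sense();print(s["gripper_width"]*87,s["tool_pos"],s["ft_force"])
go([0.5328,-0.0499,0.16],np.radians(-77.6))
```

```text
19.665707351969967 [0.47019047 0.15574511 0.04922103] [ 0.00789145 -0.58727697  1.39448764]
lin cm [-11.07   4.93  20.93] roll deg 81.29 yaw now 3.69
```

Emit:
jog_arm([
  {"linear": [-3,0,0],"roll": 0,"grip": 0},
  {"linear": [-6.5,0,0],"roll": 0,"grip": 0},
  {"linear": [-10,0,1],"roll": 6,"grip": 0},
  {"linear": [-11,1,4],"roll": 13,"grip": 0},
  {"linear": [-11,2,7],"roll": 20,"grip": 0},
  {"linear": [-11,3,10],"roll": 27,"grip": 0},
  {"linear": [-11,4,13],"roll": 34,"grip": 0},
  {"linear": [-11,5,16],"roll": 41,"grip": 0},
])

```text
clock: 18.37
tool_pos: [0.5303, -0.0023, 0.1589]
tcp_rot: [1.674, 0.822, -1.675]
ft_force: [0.8, 0.2, 0.2]
gripper_width: 0.223
```

Run:
```python
from h import *
s=sense();print(s["gripper_width"]*87)
go([0.536,-0.049,0.16],np.radians(-77.6))
```

```text
19.404605889762976
lin cm [-0.1   3.31  3.35] roll deg 39.94 yaw now -37.66
```

Emit:
jog_arm([
  {"linear": [0,0.5,0.5],"roll": 7,"grip": 0},
  {"linear": [0,1,1],"roll": 14,"grip": 0},
  {"linear": [0,2,2],"roll": 21,"grip": 0},
  {"linear": [0,3.2,3.2],"roll": 28,"grip": 0},
  {"linear": [0,3.2,3.2],"roll": 35,"grip": 0},
  {"linear": [0,3.2,3.2],"roll": 38.5,"grip": 0},
  {"linear": [0,3.2,3.2],"roll": 38.5,"grip": 0},
  {"linear": [0,3.2,3.2],"roll": 38.5,"grip": 0},
])

```text
clock: 19.03
tool_pos: [0.536, -0.0453, 0.1587]
tcp_rot: [2.088, 0.262, -2.089]
ft_force: [0.5, 0.6, -0.8]
gripper_width: 0.223
```

Run:
```python
from h import *
s=sense();print(s["joint_velocities"].round(3),s["tool_pos"])
go([0.536,-0.049,0.14],np.radians(-77.6))
for n in ["scene","top","wrist"]:
    c=read_camera(n);cv2.imwrite(f"pics/{n}19.png",c["pixels"][:,:,::-1])
    if n!="wrist":
        x,y=(230,160) if n=="scene" else (300,180)
        cv2.imwrite(f"pics/{n}19b.png",cv2.resize(c["pixels"][y:y+120,x:x+120,::-1],None,fx=5,fy=5,interpolation=cv2.INTER_CUBIC))
```

```text
[ 0.    -0.001 -0.006  0.001  0.003  0.001  0.006] [ 0.53595985 -0.04533717  0.15868752]
lin cm [1.87 0.36 0.09] roll deg 1.91 yaw now -75.69
```

View pics/wrist19.png

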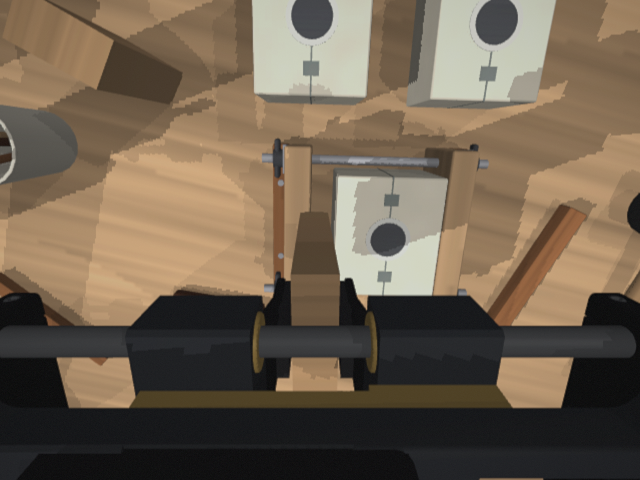

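View pics/scene19b.png

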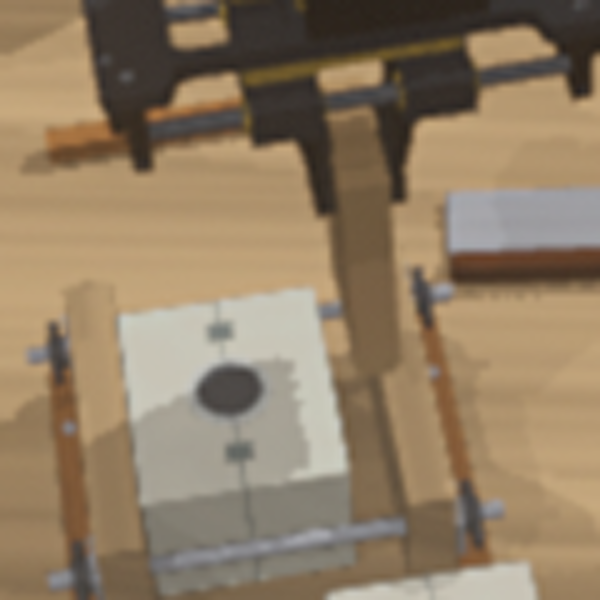

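View pics/top19b.png

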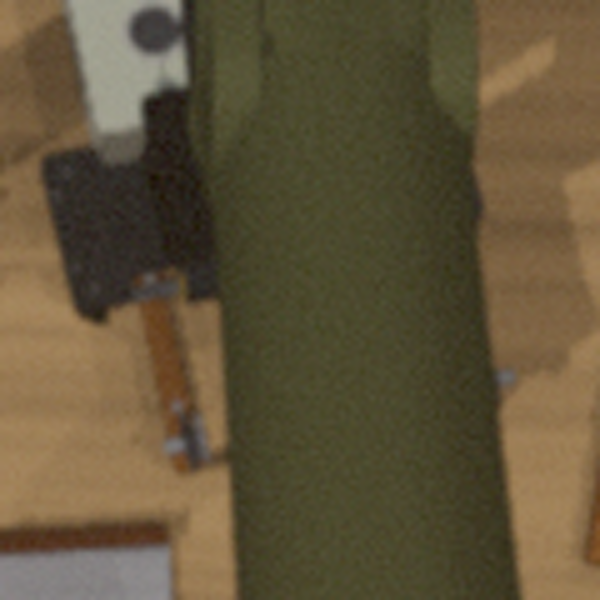

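Run:
```python
from h import *
c=read_camera("wrist");np.savez("w20.npz",**c);s=sense();np.savez("s20.npz",p=s["tool_pos"],r=s["tcp_rot"])
cv2.imwrite("pics/w20b.png",cv2.resize(c["pixels"][135:285,270:350,::-1],None,fx=4,fy=4,interpolation=cv2.INTER_NEAREST))
cv2.imwrite("pics/w20c.png",cv2.resize(c["pixels"][140:300,420:500,::-1],None,fx=3.7,fy=3.7,interpolation=cv2.INTER_CUBIC))
```

```text
(no output)
```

View pics/w20b.png

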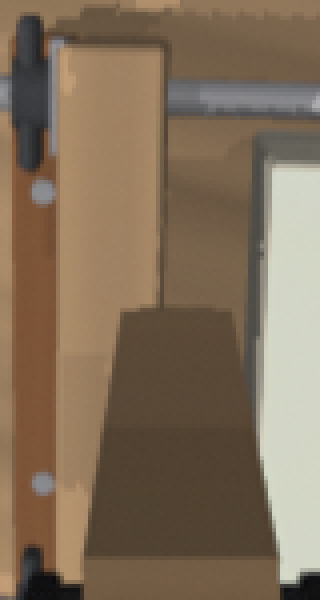

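View pics/w20c.png

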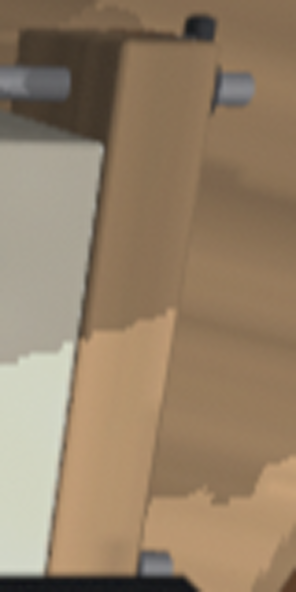

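```bash
cat >> h.py <<'E'
def tool(P,s):
    M=R.from_rotvec(s["tcp_rot"]).as_matrix();return (np.atleast_2d(P)-s["tool_pos"])@M
E
python3 - <<'E'
from h import *
w=dict(np.load("w20.npz"));q=np.load("s20.npz");s={"tool_pos":q["p"],"tcp_rot":q["r"]}
f=lambda l:[(270+x/4,135+y/4) for x,y in l]
def t(n,l,z): 
    p=ray(w,f(l),z);T=tool(p,s);print(n,(T[:,1:]*1000).round(1).tolist(),"world",p[:,:2].round(4).tolist(),"ang",np.degrees(np.arctan((T[1,1]-T[0,1])/(T[1,2]-T[0,2]))).round(2))
t("board inner",[(167,45),(160,305)],.075)
t("board inner inneredge",[(163,45),(157,305)],.075)
t("board outer",[(62,45),(57,480)],.075)
t("mould top",[(270,165),(262,400)],.075)
t("mould bevel",[(262,165),(254,400)],.0735)
t("mould face",[(256,150),(249,370)],.073)
t("foot",[(121,312),(231,310)],.1095)
t("top",[(84,556),(279,556)],.2295)
E
```

```text
board inner [[-4.1, -70.2], [-5.7, -18.0]] world [[0.6031, -0.024], [0.5521, -0.0353]] ang -1.74
board inner inneredge [[-4.9, -70.2], [-6.3, -18.0]] world [[0.6029, -0.0232], [0.5519, -0.0347]] ang -1.56
board outer [[-24.8, -70.2], [-28.1, 20.6]] world [[0.598, -0.0039], [0.5092, -0.0231]] ang -2.07
mould top [[16.6, -46.8], [15.9, 2.6]] world [[0.5855, -0.0499], [0.5375, -0.0613]] ang -0.89
mould bevel [[15.1, -46.6], [14.2, 3.0]] world [[0.585, -0.0484], [0.5367, -0.0598]] ang -0.98
mould face [[13.9, -49.6], [13.1, -3.5]] world [[0.5875, -0.0465], [0.5427, -0.0571]] ang -0.93
foot [[-12.3, -24.1], [7.8, -24.5]] world [[0.5564, -0.0274], [0.5617, -0.0468]] ang -88.93
top [[-11.2, -25.5], [8.5, -25.5]] world [[0.558, -0.0282], [0.5629, -0.0472]] ang -89.97
```

Emit:
jog_arm([
  {"linear": [0.5,0.3,0],"roll": 1,"grip": 0},
  {"linear": [1,0.6,0],"roll": 1.6,"grip": 0},
  {"linear": [1.5,0.6,0],"roll": 1.6,"grip": 0},
  {"linear": [2,0.6,0],"roll": 1.6,"grip": 0},
  {"linear": [2.5,0.6,0],"roll": 1.6,"grip": 0},
  {"linear": [2.8,0.6,0],"roll": 1.6,"grip": 0},
  {"linear": [2.8,0.6,0],"roll": 1.6,"grip": 0},
  {"linear": [2.8,0.6,0],"roll": 1.6,"grip": 0},
])

```text
clock: 19.9
tool_pos: [0.5375, -0.0512, 0.1307]
tcp_rot: [2.105, 0.233, -2.106]
ft_force: [0.1, -0.2, -0.7]
gripper_width: 0.225
```

Run:
```python
from h import *
c=read_camera("wrist");np.savez("w21.npz",**c);s=sense();np.savez("s21.npz",p=s["tool_pos"],r=s["tcp_rot"]);print(s["tool_pos"])
cv2.imwrite("pics/w21b.png",cv2.resize(c["pixels"][125:285,260:350,::-1],None,fx=5,fy=5,interpolation=cv2.INTER_CUBIC)[:600])
c=read_camera("scene");cv2.imwrite("pics/s21b.png",cv2.resize(c["pixels"][170:290,250:340,::-1],None,fx=5,fy=5,interpolation=cv2.INTER_CUBIC))
```

```text
[ 0.5377588  -0.05127135  0.1310422 ]
```

View pics/w21b.png

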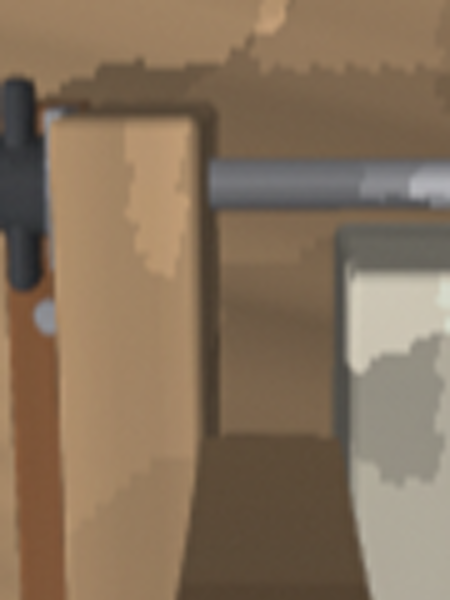

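View pics/s21b.png

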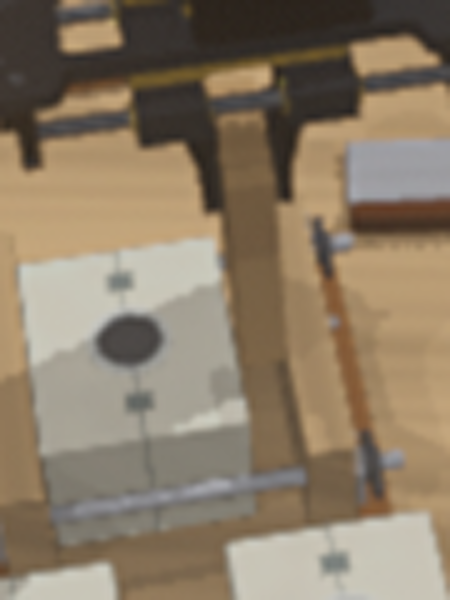

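Emit:
jog_arm([
  {"linear": [0.3,0,0],"roll": 0,"grip": 0},
  {"linear": [0.6,0,0],"roll": 0,"grip": 0},
  {"linear": [0.9,0,0],"roll": 0,"grip": 0},
  {"linear": [1.2,0,0],"roll": 0,"grip": 0},
  {"linear": [1.5,0,0],"roll": 0,"grip": 0},
  {"linear": [1.5,0,0],"roll": 0,"grip": 0},
  {"linear": [1.5,0,0],"roll": 0,"grip": 0},
  {"linear": [1.5,0,0],"roll": 0,"grip": 0},
])

```text
clock: 20.67
tool_pos: [0.5376, -0.0514, 0.1159]
tcp_rot: [2.105, 0.232, -2.105]
ft_force: [0.1, -0.0, -1.9]
gripper_width: 0.226
```

Emit:
jog_arm([
  {"linear": [0.5,0,0],"roll": 0,"grip": 0},
  {"linear": [1.1,0,0],"roll": 0,"grip": 0},
  {"linear": [1.7,0,0],"roll": 0,"grip": 0},
  {"linear": [2.3,0,0],"roll": 0,"grip": 0},
  {"linear": [2.9,0,0],"roll": 0,"grip": 0},
  {"linear": [3.5,0,0],"roll": 0,"grip": 0},
  {"linear": [3.5,0,0],"roll": 0,"grip": 0},
  {"linear": [3.5,0,0],"roll": 0,"grip": 0},
])

```text
clock: 21.33
tool_pos: [0.5371, -0.0515, 0.0803]
tcp_rot: [2.104, 0.232, -2.107]
ft_force: [0.1, -0.3, -0.1]
gripper_width: 0.222
```

Run:
```python
from h import *
s=sense();print(s["tool_pos"],s["ft_force"],s["moment"])
c=read_camera("wrist")
cv2.imwrite("pics/w22b.png",cv2.resize(c["pixels"][105:305,230:450,::-1],None,fx=3,fy=3,interpolation=cv2.INTER_CUBIC)[:600])
```

```text
[ 0.53712471 -0.05150918  0.08033088] [ 0.0949116  -0.34728667 -0.12530072] [-0.17928437 -0.01765951  0.03815743]
```

View pics/w22b.png

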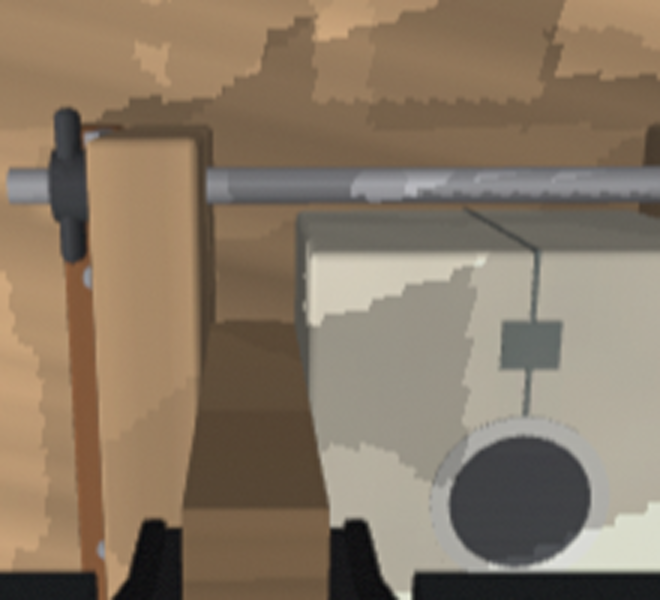

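Emit:
jog_arm([
  {"linear": [0.5,0,0],"roll": 0,"grip": 0},
  {"linear": [1,0,0],"roll": 0,"grip": 0},
  {"linear": [1.5,0,0],"roll": 0,"grip": 0},
  {"linear": [2,0,0],"roll": 0,"grip": 0},
  {"linear": [2,-0.1,0],"roll": 0,"grip": 0},
  {"linear": [2,-0.25,0],"roll": 0,"grip": 0},
  {"linear": [2,-0.25,0],"roll": 0,"grip": 0},
  {"linear": [2,-0.25,0],"roll": 0,"grip": 0},
])

```text
clock: 22.05
tool_pos: [0.5368, -0.051, 0.0606]
tcp_rot: [2.104, 0.229, -2.105]
ft_force: [1.4, -5.2, -3.7]
gripper_width: 0.226
```

Run:
```python
from h import *
s=sense();print(s["tool_pos"],s["ft_force"],s["moment"])
go([0.5371,-0.0515,.06])
```

```text
[ 0.53681398 -0.05103344  0.0606377 ] [ 1.37498826 -5.23711126 -3.71397003] [-1.49964622 -0.26676856  0.1631117 ]
lin cm [ 0.06  0.05 -0.02] roll deg None yaw now -77.45
```

Emit:
jog_arm([
  {"linear": [0,0.1,0],"roll": 0,"grip": 0},
  {"linear": [0,0.2,0],"roll": 0,"grip": 0},
  {"linear": [0,0.3,0],"roll": 0,"grip": 0},
  {"linear": [0,0.4,0],"roll": 0,"grip": 0},
  {"linear": [0,0.5,0],"roll": 0,"grip": 0},
  {"linear": [0,0.5,0],"roll": 0,"grip": 0},
  {"linear": [0,0.5,0],"roll": 0,"grip": 0},
  {"linear": [0,0.5,0],"roll": 0,"grip": 0},
])

```text
clock: 22.72
tool_pos: [0.5384, -0.0524, 0.0612]
tcp_rot: [2.106, 0.234, -2.105]
ft_force: [0.1, 2.2, 0.5]
gripper_width: 0.224
```

Run:
```python
from h import *
s=sense();print(s["tool_pos"],s["ft_force"],s["moment"])
go([0.5371,-0.0515,.06])
```

```text
[ 0.53842956 -0.05242997  0.0611628 ] [0.10129296 2.22730711 0.54722926] [0.63692842 0.04126752 0.04648366]
lin cm [ 0.12 -0.12  0.11] roll deg None yaw now -77.37
```

Emit:
jog_arm([
  {"linear": [0,-0.15,0],"roll": 0,"grip": 0},
  {"linear": [0.3,-0.22,0],"roll": 0,"grip": 0},
  {"linear": [0.6,-0.22,0],"roll": 0,"grip": 0},
  {"linear": [0.9,-0.22,0],"roll": 0,"grip": 0},
  {"linear": [1.15,-0.22,0],"roll": 0,"grip": 0},
  {"linear": [1.15,-0.22,0],"roll": 0,"grip": 0},
  {"linear": [1.15,-0.22,0],"roll": 0,"grip": 0},
  {"linear": [1.15,-0.22,0],"roll": 0,"grip": 0},
])

```text
clock: 23.38
tool_pos: [0.5377, -0.0518, 0.0493]
tcp_rot: [2.105, 0.232, -2.106]
ft_force: [-0.5, -0.4, -1.2]
gripper_width: 0.224
```

Emit:
jog_arm([
  {"linear": [0.15,0,0],"roll": 0,"grip": 0},
  {"linear": [0.15,0,0],"roll": 0,"grip": 0},
  {"linear": [0.15,0,0],"roll": 0,"grip": 0.3},
  {"linear": [0.15,0,0],"roll": 0,"grip": 0.5},
  {"linear": [0.15,0,0],"roll": 0,"grip": 0.6},
  {"linear": [0.15,0,0],"roll": 0,"grip": 0.6},
  {"linear": [-1,0,0],"roll": 0,"grip": 0.6},
  {"linear": [-4,0,0],"roll": 0,"grip": 0.6},
])

```text
clock: 24.05
tool_pos: [0.5341, -0.0514, 0.0865]
tcp_rot: [2.098, 0.235, -2.115]
ft_force: [0.1, 0.9, -0.2]
gripper_width: 0.561
```

Emit:
jog_arm([
  {"linear": [-4,0,0],"roll": 0,"grip": 0.8},
  {"linear": [-8,0,0],"roll": 0,"grip": 1},
  {"linear": [-10,0,4],"roll": 0,"grip": 1},
  {"linear": [-10,0,8],"roll": 0,"grip": 1},
  {"linear": [-10,0,10],"roll": 0,"grip": 1},
  {"linear": [-10,0,10],"roll": 0,"grip": 1},
  {"linear": [-10,0,10],"roll": 0,"grip": 1},
  {"linear": [-10,0,10],"roll": 0,"grip": 1},
])

```text
clock: 24.72
tool_pos: [0.4409, -0.0731, 0.1901]
tcp_rot: [2.106, 0.232, -2.103]
ft_force: [-0.4, -0.4, 0.1]
gripper_width: 0.988
```

Run:
```python
from h import *
for n in ["scene","top","wrist"]:
    c=read_camera(n);np.savez(f"{n}30.npz",**c);cv2.imwrite(f"pics/{n}30.png",c["pixels"][:,:,::-1])
```

```text
(no output)
```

View pics/scene30.png

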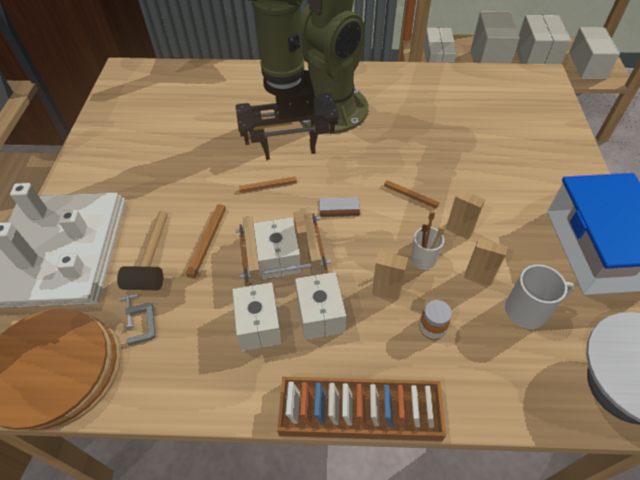

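View pics/wrist30.png

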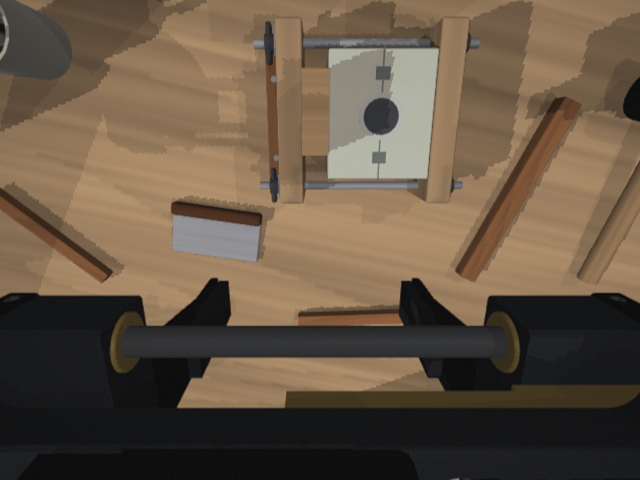

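Run:
```python
import cv2
a=cv2.imread("pics/scene30.png")[175:295,225:345];cv2.imwrite("pics/s30b.png",cv2.resize(a,None,fx=5,fy=5,interpolation=cv2.INTER_CUBIC))
a=cv2.imread("pics/wrist30.png")[0:220,240:480];cv2.imwrite("pics/w30b.png",cv2.resize(a,None,fx=2.7,fy=2.7,interpolation=cv2.INTER_CUBIC))
```

```text
(no output)
```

View pics/s30b.png

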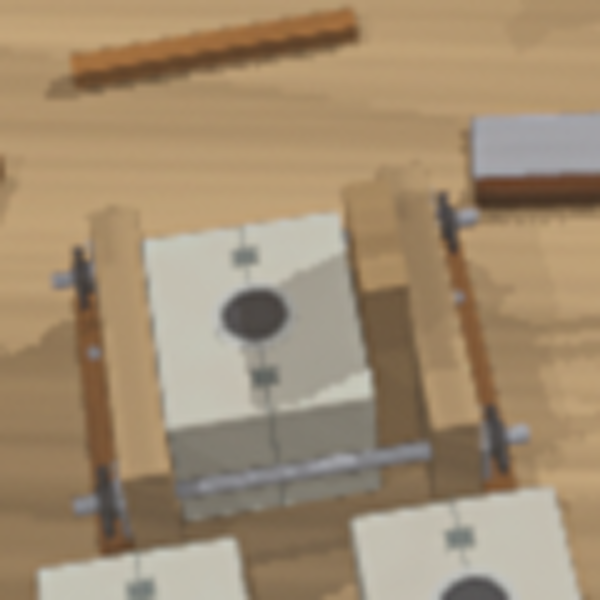

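View pics/w30b.png

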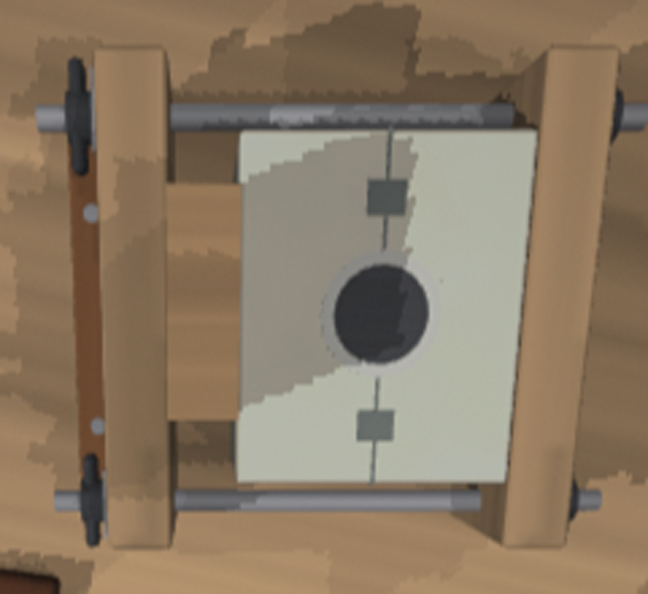

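Run:
```python
from h import *
w=dict(np.load("wrist30.npz"))
f=lambda l:[(240+x/2.7,y/2.7) for x,y in l]
p=ray(w,f([(166,183),(243,183),(241,420),(166,420)]),.12);b=ray(w,f([(165,47),(171,547)]),.075)
print(p.round(4),[np.linalg.norm(p[i]-p[(i+1)%4]).round(4) for i in range(4)])
u=b[0]-b[1];print("board",np.linalg.norm(u),np.degrees(np.arctan2(u[1],u[0])));u/=np.linalg.norm(u)
print("along",(p.mean(0)-b.mean(0))@u)
v=p[0]-p[3];v2=p[1]-p[2];print([np.degrees(np.arctan2(a[1],a[0])) for a in(v,v2)])
W=dict(np.load("top30.npz"));
cv2.imwrite("pics/t30b.png",cv2.resize(W["pixels"][150:330,180:480,::-1],None,fx=2.6,fy=2.6,interpolation=cv2.INTER_CUBIC))
S=dict(np.load("scene30.npz"));g=lambda l:[(225+x/5,175+y/5) for x,y in l]
q=ray(S,g([(345,185),(397,178),(411,282),(363,292)]),.12);print(q.round(4),[np.linalg.norm(q[i]-q[(i+1)%4]).round(4) for i in range(4)])
```

```text
[[ 0.5597 -0.0348  0.12  ]
 [ 0.5641 -0.0544  0.12  ]
 [ 0.5054 -0.0678  0.12  ]
 [ 0.5008 -0.0473  0.12  ]] [np.float64(0.0201), np.float64(0.0602), np.float64(0.021), np.float64(0.0602)]
board 0.148401349232784 12.783212006799435
along 0.0003358057641610252
[np.float64(12.015906104796311), np.float64(12.837076048964834)]
[[ 0.5096 -0.0658  0.12  ]
 [ 0.505  -0.0434  0.12  ]
 [ 0.5624 -0.034   0.12  ]
 [ 0.5682 -0.054   0.12  ]] [np.float64(0.0229), np.float64(0.0581), np.float64(0.0208), np.float64(0.0598)]
```

View pics/t30b.png

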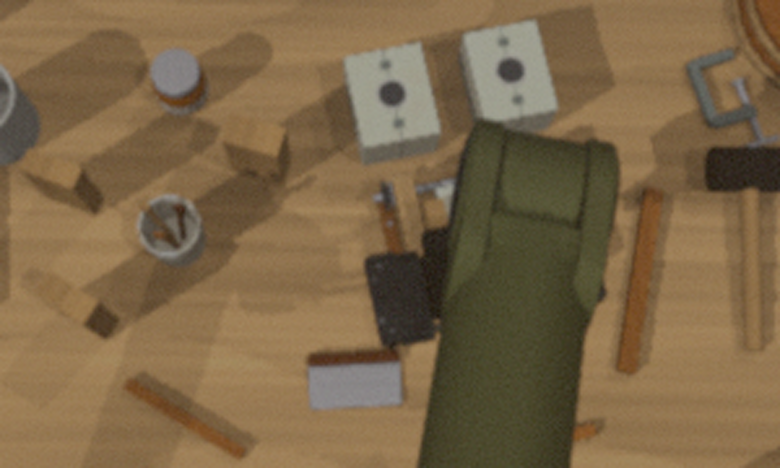

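Run:
```python
from h import *
print(sense()["ft_force"],sense()["joint_velocities"].round(3))
close_job()
```

```text
[-0.22614129  0.3062178   0.38548244] [-0.001  0.005  0.002  0.003 -0.001  0.002  0.001]
the job is handed in; nothing more can be done
```

The 20 mm packer is standing in the gap, the batten lies flat on the bench clear of the frame, and the job was handed in at about 25 s of the 72 s.

**Batten:** It now lies at about (0.50, -0.28), roughly 0.25 m from the frame's centre. It is the largest of the three look-alikes, the one that lay across the frame.

**Choosing the packer:** I did not try the 24, 28 or 32 mm packers. The camera measured the gap at about 20 to 22.5 mm, which fits only the 20 mm one. The gripper opening confirmed its thickness at 19.7 mm. Inside the gap I nudged it against each side: it met the packing board one way and the mould the other, with about 1.5 mm of travel between, against 5.5 mm expected if a thicker one fitted.

**Last checks:**
- **Packer in the gap:** its top face measures about 20.5 x 60.2 mm at the full 120 mm height, so it stands down on the bench. It is within 1 mm of midway along the board and within 1° of square.
- **Everything else:** the other three packers, the moulds and the bystanders look unmoved in the last pictures; I did not measure them again. The arm stood clear of everything, with no force on the wrist.

**What disagreed:**
- **Fingertip height:** the fingertips are about 38 mm higher than the reported tool position. Two grasps at the batten missed because of this. I found the offset by touching the top of the batten with about 24 N, and corrected for it from then on.
- **Gap width:** the last camera reading of the gap was about 20 mm, narrower than the 21.5 mm that the nudge test implies. I put that down to the rounded edges and a small scale error in the wrist camera.

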